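# Putting the craft table away: decorations, paints and marker each to their own holder

## Robot

A 6-joint arm with a two-finger parallel gripper is mounted at the origin on a cart in front of the work surface, level with it; the furniture and walls round the work are solid. World frame = base frame: x ahead of the robot, y to its left, z up, the work surface at z = 0. Lengths are in m, angles in degrees, forces in N, time in s.
With the tool pointing down it reaches from about 0.3 to 0.75 m from the base axis. Payload 8.5 kg.
Tool frame: the origin (TCP) lies midway between the tips of the shut fingers; the grasp point (between the pads) lies 19 mm behind it (env.pinch_z is the z of the grasp point in the tool frame, in m); z points along the fingers, y is the line along which they close (so a half turn about z gives the same grasp; the last joint's range is limited). The gripper opens to 85 mm and grips with 20 to 120 N. Pads are 22 mm wide; open, the fingers measure 114 mm over their backs; the gripper's body (76 mm by 85 mm) begins 54 mm behind the grasp point. The pads swing forward as they close: fully open they stand 13 mm farther back than shut.
Start: joints at [-80.862, 21.807, 74.336, -0, 83.858, -12.336], TCP at [0.201, -0.512, 0.207] pointing down, gripper open.
Joint ranges: [-178.18, 178.18], [-50.72, 133.34], [12.68, 142.11], [-81.47, 261.47], [9.98, 163.14], [-165.26, 165.26]. Speed limits (degrees/s): [136.94, 136.94, 180, 180, 180, 180].

## Interface

Orientations are given as a 3x3 rotation matrix whose columns are the frame's x, y, z axes.
In Python, from rig import env gives the robot as it stands.
- The arm moves only by the tool arm_command, never from a script. Its argument "deltas" is a list of rows, each an object of numbers: "rx", "ry", "rz": the turn, a rotation vector about the tool's x, y, z in rad; "dx", "dy", "dz": the shift along the tool's x, y, z in m; "fingers": the finger opening in m, from 0 to 0.0854. In form: [{"rx": .., "ry": .., "rz": .., "dx": .., "dy": .., "dz": .., "fingers": ..}, ...]. A call has 1 to 12 rows; each row shifts and turns the commanded pose from where the row before left it, along the tool's axes as they then stand; what a row does not reach is not made up. A row lasts 1/10 s, in which the tool goes at most 50 mm and 8.59 degrees, less where a joint would pass 70% of its speed; a pose out of reach is approached as far as the arm can. A call is refused whole if a number of a shift passes 0.05 or a number of a turn 0.15, either way. A call with a gripper value outside its range is refused whole. The fingers move at their own pace and stop on an object; "squeeze" is the grip in N (left out, the last holds). Time passes only in rows, so rows that do not move let the fingers close. It gives the time, the measured TCP pose, the force, the opening and the grip force at its end, in the units of the state.
- env.observe(): the state, without advancing time (a new reading comes with each control period).
- env.get_image(name): name is "scene" or "top"; returns a dict with "color" (420x560x3 uint8, blue, green, red), "camera_matrix" (3x3 intrinsics, pixels), "k1" (the pictures are not rectified: a ray, as slopes to the right and down, at radius r is drawn at 1 + k1 r^2 times it, then the intrinsics apply), "eye" and "orientation" of the camera in the world. Camera axes: x right, y up, looking along -z (the intrinsics and any distortion apply to the point x, -y, -z); pixel columns grow to the right and rows downward; lengths in m; the calibration is good to about 2 mm. A picture is of the moment at which its call begins. There is no depth.
- env.close_job(): hands the job in; it is judged then, once.
Trained networks look in a picture, given as the dict that the camera call returned (one of the last four; its "shot" number tells which), for a name from the list of things; names that differ only in an ending like _2 or _b are one class to them, and where a whole thing is asked for, a point or a joint stands for the part that bears it (a point fixed in the world has none). Each returns a list of dicts, best first, with "p" (0 to 1); they miss things now and then, are a little off and sometimes report something else, mostly with a low value. They report only what shows in the picture. A call takes as long as a camera call. They do not tell look-alikes from the thing itself.
- env.look_for(query, picture): "box" ([left, top, right, bottom] in pixels, round what is visible of it).
- env.tip_of(query, picture): "location" ([column, row] in pixels: a listed point, or the origin of a listed thing).
The state is a dict: "time_s": time; "q": joint angles; "qvel": joint speeds; "joint_efforts": joint torques, N m; "position": TCP position; "tool_rot": TCP orientation; "ft_force": force on the tool from outside, world axes, zero at the start; "wrist_torque": the same for the moment, N m; "grip_width": finger opening in m; "gripper_force": force on a finger pad.
Only numpy, scipy, OpenCV 4.12 (cv2) and the standard library are available. Lean on these libraries where they do the work, as an engineer would, in place of code of your own. Each camera call takes 0.05 s, during which the arm holds its last target. There are 200 camera calls.

## Task

Craft hour is over, so please put the table's things away. Swing the lid of the wooden decorations box right back until it stays open by itself, leave it open, and stand one pumpkin figurine upright in each of its two bays; stand the two paint pots in the wells of the paint stand, one in each, and lay the black marker flat and lengthwise in the pen tray. Never tip a paint pot over.

Things in the scene. Friction and masses are not known exactly. Their poses are not given: they have to be found in the camera images.
- deco_box: Brown wooden box, fixed, 95 (x) x 190 (y) x 56 mm high without its lid. Origin: centre of underside; x points to the hinge side, z up. Walls and floor 5 mm; a 5 mm wall at y = 0, full height, makes two bays, each 85 (x) x 87 mm, centres x = 0, y = -46 and +46 mm. The 7 mm lid covers the box and turns about a line along y at x = +47.5, z = 56.5 mm; it leans out past the hinge side when open.
- deco_lid (a joint): Angle of the box's lid in rad: 0 shut, grows as it opens, stop at 1.9 (leaning back). It has no spring, latch or brake: left below about 1.5 it falls shut, beyond that it falls back to its stop and stays. Its weight at the knob is about 1 N.
- deco_lid_handle (a point): Middle of the dark wooden knob's head, the point to pinch. Lid shut: 65 mm from the hinge line (box x = -17.5, y = 0), 98.5 mm above the table, 35 mm above the lid's top, 30 mm back from the lid's front edge. The round head is 28 mm across; pinched along the box's y it pivots between the fingers as the lid turns.
- paint_stand: Paint stand: a pale wooden block, 76 (x) x 140 (y) x 20 mm high, fixed to the table. Origin: centre of its underside, z up. Two round wells, 54 mm across and 15 mm deep (floor 5 mm above the table), centres at x = 0, y = -34 and +34 mm.
- pen_tray: Grey plastic pen tray, 115 (x) x 190 (y) x 15 mm high, fixed. Origin: centre of underside, y along its length, z up. Walls and floor 4 mm. Two pencils, 8 mm thick, lie fixed along the wall at +x (x = 33 to 52 mm); the rest of the floor is free: its middle line is about x = -12 mm.
- squat_pumpkin: Squat orange pumpkin figurine with green leaves on top, round, 34 mm across, body 24 mm high, 31 mm with its stem. Origin: centre of its underside, z up. About 12 g.
- tall_pumpkin: Yellow figurine of two pumpkins one on the other, round, 31 mm across at the bottom, 27 mm at the top half, 38 mm high with its stem. Origin: centre of its underside, z up. About 12 g.
- paint_pot_a: Paint pot, a cylinder 37 mm across and 41 mm high with a white screw lid (orange below). Origin: centre of its underside, z up. Either pot may go in either well. About 45 g.
- paint_pot_b: Paint pot, a cylinder 37 mm across and 41 mm high with a white screw lid (purple below). Origin: centre of its underside, z up. Either pot may go in either well. About 45 g.
- twin_marker: Thick black marker lying flat, 141 mm long along its y axis, 18 mm thick. Origin: at its middle, on its underside, z up. Either end may point either way in the tray. About 22 g.
Mind the look-alikes: they are no part of the job. Leave any purple look-alike of the twin_marker alone. What is shaped like the paint_pot_a but turquoise is not meant.

How it is judged (in metres and radians):
On the way:
1. the lid of the decorations box stands open by itself, with nothing of the robot on it (value of joint deco_lid above 1.65 rad and contact force between deco_lid and the arm below 0.05 N and contact force between deco_lid and the fingers below 0.05 N), for 0.3 s.
At the end, for the whole second after the job is handed in: Lid over 1.65 rad; a pumpkin upright (0.35 rad) on each bay's floor; a pot upright (0.2 rad) on each well's floor, within 13 mm of its centre in x and y; marker flat on the tray's floor, within 0.35 rad of its length and 30 mm of its middle along it; all at rest (value of joint deco_lid above 1.65 rad and (((x of squat_pumpkin in the frame of deco_box between -0.035 and 0.035 m and y of squat_pumpkin in the frame of deco_box between 0.012 and 0.082 m and z of squat_pumpkin in the frame of deco_box between -0.002 and 0.014 m and angle between squat_pumpkin's own z axis and vertical below 0.35 rad) and (x of tall_pumpkin in the frame of deco_box between -0.035 and 0.035 m and y of tall_pumpkin in the frame of deco_box between -0.082 and -0.012 m and z of tall_pumpkin in the frame of deco_box between -0.002 and 0.014 m and angle between tall_pumpkin's own z axis and vertical below 0.35 rad)) or ((x of squat_pumpkin in the frame of deco_box between -0.035 and 0.035 m and y of squat_pumpkin in the frame of deco_box between -0.082 and -0.012 m and z of squat_pumpkin in the frame of deco_box between -0.002 and 0.014 m and angle between squat_pumpkin's own z axis and vertical below 0.35 rad) and (x of tall_pumpkin in the frame of deco_box between -0.035 and 0.035 m and y of tall_pumpkin in the frame of deco_box between 0.012 and 0.082 m and z of tall_pumpkin in the frame of deco_box between -0.002 and 0.014 m and angle between tall_pumpkin's own z axis and vertical below 0.35 rad))) and (((x of paint_pot_a in the frame of paint_stand between -0.013 and 0.013 m and y of paint_pot_a in the frame of paint_stand between 0.021 and 0.047 m and z of paint_pot_a in the frame of paint_stand between 0 and 0.011 m and angle between paint_pot_a's own z axis and vertical below 0.2 rad) and (x of paint_pot_b in the frame of paint_stand between -0.013 and 0.013 m and y of paint_pot_b in the frame of paint_stand between -0.047 and -0.021 m and z of paint_pot_b in the frame of paint_stand between 0 and 0.011 m and angle between paint_pot_b's own z axis and vertical below 0.2 rad)) or ((x of paint_pot_a in the frame of paint_stand between -0.013 and 0.013 m and y of paint_pot_a in the frame of paint_stand between -0.047 and -0.021 m and z of paint_pot_a in the frame of paint_stand between 0 and 0.011 m and angle between paint_pot_a's own z axis and vertical below 0.2 rad) and (x of paint_pot_b in the frame of paint_stand between -0.013 and 0.013 m and y of paint_pot_b in the frame of paint_stand between 0.021 and 0.047 m and z of paint_pot_b in the frame of paint_stand between 0 and 0.011 m and angle between paint_pot_b's own z axis and vertical below 0.2 rad))) and x of twin_marker in the frame of pen_tray between -0.055 and 0.042 m and y of twin_marker in the frame of pen_tray between -0.03 and 0.03 m and z of twin_marker in the frame of pen_tray between 0 and 0.026 m and angle between the y axis of twin_marker and the y axis of pen_tray, either way round below 0.35 rad and angle between twin_marker's own y axis and vertical between 1.51 and 1.63 rad and linear speed of each of squat_pumpkin, tall_pumpkin, paint_pot_a, paint_pot_b, twin_marker below 0.02 m/s); the robot touches nothing.
It fails at once if a paint pot is tipped over (angle between any of paint_pot_a, paint_pot_b's own z axis and vertical above 1 rad).
It also fails if it takes over 131 s, if anything falls off the work surface, if the arm or the gripper's body presses on something with over 40 N, if the wrist force passes 120 N, or if a joint passes its speed limit or range.

## Working session

There is one attempt and no reset: what is moved stays moved. The work goes in short steps, Python scripts to look and compute and a tool call to move; the robot and the scene stay as the last step left them, time stands still between calls to the robot, and variables do not carry over. Pictures are saved under pics/ and viewed, at most 14 in all, crops included, and the job is handed in when it is done.

Besides the shell and the picture viewer there is one more tool, called by a JSON object that holds its "fn" and its "kwargs", one argument or row to a line. arm_command: Moves the arm, as the interface text tells. Its arguments: {"type":"object","properties":{"deltas":{"type":"array"},"squeeze":{"type":"number"}},"required":["deltas"]}

```bash
mkdir -p pics; ls
cat > h.py <<'E'
import numpy as np, cv2
from rig import env
def ray(p,px):
    K=np.array(p["camera_matrix"]);k=p["k1"]
    d=np.array([(px[0]-K[0,2])/K[0,0],(px[1]-K[1,2])/K[1,1]]);u=d.copy()
    for _ in range(20): u=d/(1+k*(u@u))
    return np.array(p["orientation"])@np.array([u[0],-u[1],-1.])
def at(p,px,z):
    e=np.array(p["eye"]);r=ray(p,px);return e+r*(z-e[2])/r[2]
def proj(p,X):
    K=np.array(p["camera_matrix"]);c=np.array(p["orientation"]).T@(np.array(X)-p["eye"])
    u=np.array([c[0],-c[1]])/-c[2];u=u*(1+p["k1"]*(u@u));return K[:2,:2]@u+K[:2,2]
def tri(p1,a,p2,b):
    e1,e2=np.array(p1["eye"]),np.array(p2["eye"]);r1,r2=ray(p1,a),ray(p2,b)
    t=np.linalg.lstsq(np.c_[r1,-r2],e2-e1,rcond=None)[0]
    A,B=e1+t[0]*r1,e2+t[1]*r2;return (A+B)/2,np.linalg.norm(A-B)
E
python3 - <<'E'
from h import *
P={n:env.get_image(n) for n in("scene","top")}
for n in P: cv2.imwrite(f"pics/{n}0.png",P[n]["color"]); print(n,np.round(P[n]["eye"],3),P[n]["k1"],P[n]["camera_matrix"][0])
for q in "deco_box deco_lid_handle paint_stand pen_tray squat_pumpkin tall_pumpkin paint_pot_a twin_marker".split():
  for n in P:
    print(q,n,[(np.round(d["location"]).astype(int).tolist(),round(d["p"],2)) for d in env.tip_of(q,P[n])][:5],[(np.round(d["box"]).astype(int).tolist(),round(d["p"],2)) for d in env.look_for(q,P[n])][:4])
print(env.pinch_z, env.observe()["time_s"],np.round(env.observe()["tool_rot"],3).tolist())
E
```

```text
pics
scene [-0.192  0.509  1.109] -0.10456996841087376 [496.36624198   0.         273.46562738]
top [0.307 0.045 1.119] 0.003491077366318992 [380.80676798   0.         281.42450343]
deco_box scene [([257, 206], 0.63)] [([223, 168, 297, 227], 0.7)]
deco_box top [([294, 192], 0.82)] [([259, 165, 327, 210], 0.61)]
deco_lid_handle scene [([262, 182], 0.93)] [([226, 168, 300, 214], 0.64)]
deco_lid_handle top [([295, 190], 0.56)] [([260, 168, 329, 202], 0.7), ([190, 188, 239, 226], 0.32)]
paint_stand scene [([195, 255], 0.66)] [([166, 230, 222, 277], 0.73)]
paint_stand top [([212, 204], 0.57)] [([190, 187, 240, 226], 0.85), ([258, 167, 330, 203], 0.16)]
pen_tray scene [([345, 171], 0.72)] []
pen_tray top [([387, 200], 0.74), ([296, 188], 0.2)] [([352, 183, 419, 223], 0.61)]
squat_pumpkin scene [([348, 217], 0.43)] []
squat_pumpkin top [([355, 252], 0.61), ([259, 256], 0.6)] [([349, 245, 361, 255], 0.68)]
tall_pumpkin scene [] []
tall_pumpkin top [([402, 261], 0.49)] [([398, 258, 407, 263], 0.67)]
paint_pot_a scene [([278, 239], 0.65), ([229, 303], 0.6), ([307, 238], 0.51)] [([219, 288, 238, 307], 0.73), ([301, 226, 312, 242], 0.7), ([270, 224, 282, 248], 0.51)]
paint_pot_a top [([308, 248], 0.55), ([282, 236], 0.52), ([214, 267], 0.49)] [([210, 260, 218, 274], 0.63), ([272, 227, 286, 244], 0.49)]
twin_marker scene [([201, 361], 0.62), ([307, 133], 0.6), ([269, 267], 0.58)] [([191, 328, 213, 386], 0.83), ([246, 257, 291, 276], 0.81), ([297, 122, 318, 149], 0.59)]
twin_marker top [([386, 142], 0.81), ([257, 257], 0.71), ([167, 303], 0.69)] [([158, 276, 180, 326], 0.85), ([235, 252, 285, 262], 0.73), ([380, 119, 388, 165], 0.55)]
-0.0187 1.7 [[0.931, 0.366, 0.0], [0.366, -0.931, 0.0], [0.0, 0.0, -1.0]]
```

Run:
```python
import cv2
a=cv2.imread("pics/top0.png")[110:340,140:440];cv2.imwrite("pics/top0c.png",cv2.resize(a,None,fx=2.6,fy=2.6,interpolation=cv2.INTER_CUBIC))
a=cv2.imread("pics/scene0.png")[110:400,120:420];cv2.imwrite("pics/scene0c.png",cv2.resize(a,None,fx=2,fy=2,interpolation=cv2.INTER_CUBIC))
```

```text
(no output)
```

View pics/top0c.png

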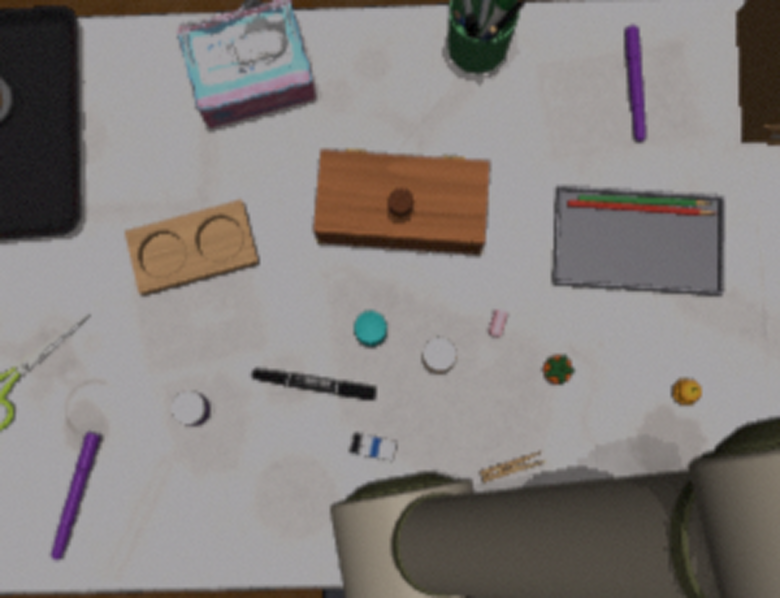

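View pics/scene0c.png

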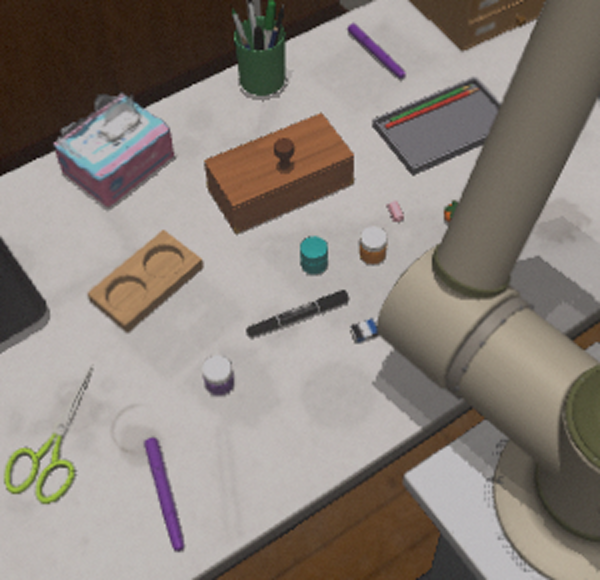

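Candidates in the top view, in full-frame pixels:
- **Pots:** (283,236) is turquoise. (309,246) has a white lid with orange below, and (213,267) has a white lid with purple below. The last two fit; turquoise is excluded.
- **Markers:** (261,258) is black and fits. (386,142) and (169,300) are purple look-alikes.

I'll confirm these in one enlarged crop.

Run:
```python
import cv2,numpy as np
t=cv2.imread("pics/top0.png");s=cv2.imread("pics/scene0.png")
f=lambda im,c,k:cv2.resize(im[c[1]-25:c[1]+25,c[0]-33:c[0]+33],(396,300),interpolation=cv2.INTER_CUBIC)
g=[[f(s,(290,235),6),f(s,(229,297),6)],[f(t,(297,245),6),f(t,(225,262),6)]]
cv2.imwrite("pics/cand.png",np.vstack([np.hstack(r) for r in g]))
```

```text
(no output)
```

View pics/cand.png

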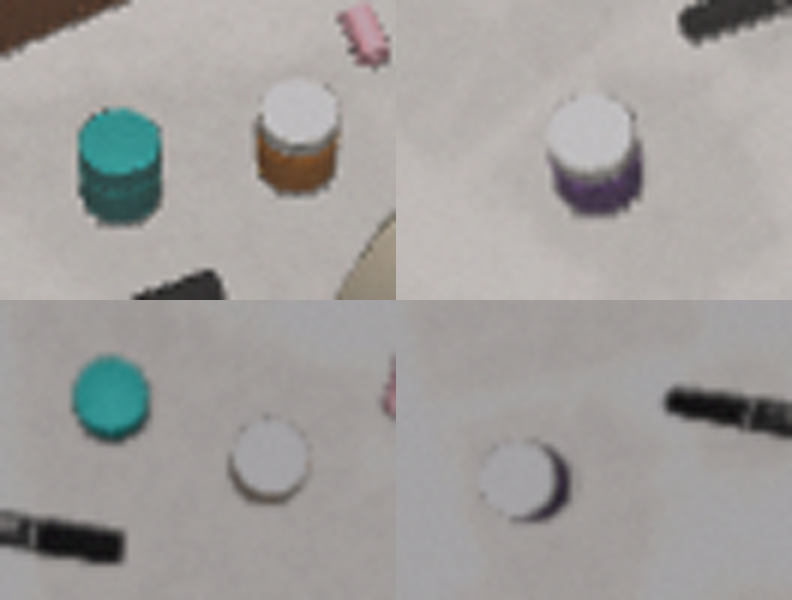

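Run:
```python
from h import *
T=env.get_image("top");S=env.get_image("scene")
c=lambda u,v:(140+u/2.6-.3,110+v/2.6-.3); s=lambda u,v:(120+u/2-.25,110+v/2-.25)
f=lambda x:np.round(np.array(x)*1000).tolist()
print("orange",f(at(T,(309,246.3),.041)),f(at(S,(306.6,228.5),.041)),f(tri(T,(309,246.3),S,(306.6,228.5))[0]))
print("purple",f(at(T,(212.1,266.8),.041)),f(at(S,(228.5,294),.041)),f(tri(T,(212.1,266.8),S,(228.5,294))[0]))
print("turq",f(at(T,(282.4,236.2),.041)))
print("knob",f(at(T,c(401,202),.1085)),f(at(S,s(284,149),.0985)),f(tri(T,c(401,202),S,s(284,149))[0]))
print("lid",[f(at(T,c(*q),.0635))[:2] for q in((320,150),(490,159),(485,245),(315,236))])
print("lidS",[f(at(S,s(*q),.0635))[:2] for q in((325,116),(353,159),(237,207),(206,161))])
print("stand",[f(at(T,c(*q),.02))[:2] for q in((126,228),(243,201),(259,266),(142,293))],[f(at(T,c(*q),.02))[:2] for q in((162,254),(220,238))])
print("standS",[f(at(S,s(*q),.02))[:2] for q in((127,291),(164,259))])
print("tray",[f(at(T,c(*q),.015))[:2] for q in((557,187),(724,196),(722,294),(552,285))])
print("squat",f(at(T,c(558,369),.024)),"tall",f(at(T,c(687,391),.032)))
print("marker",[f(at(T,c(*q),.012))[:2] for q in((253,374),(376,393))],[f(at(S,s(*q),.012))[:2] for q in((248,331),(348,296))])
```

```text
orange [424.0, -3.0, 41.0] [421.0, -1.0, 41.0] [425.0, -4.0, 35.0]
purple [373.0, 272.0, 41.0] [370.0, 275.0, 41.0] [374.0, 273.0, 34.0]
turq [455.0, 71.0, 41.0]
knob [580.0, 35.0, 109.0] [579.0, 37.0, 99.0] [584.0, 34.0, 92.0]
lid [[655.0, 123.0], [638.0, -66.0], [541.0, -56.0], [556.0, 130.0]]
lidS [[625.0, -64.0], [534.0, -48.0], [554.0, 130.0], [649.0, 122.0]]
stand [[583.0, 351.0], [610.0, 216.0], [533.0, 197.0], [506.0, 331.0]] [[551.0, 309.0], [567.0, 242.0]]
standS [[548.0, 309.0], [566.0, 243.0]]
tray [[617.0, -146.0], [601.0, -335.0], [487.0, -322.0], [503.0, -133.0]]
squat [407.0, -133.0, 24.0] tall [379.0, -269.0, 32.0]
marker [[412.0, 205.0], [387.0, 68.0]] [[410.0, 207.0], [380.0, 70.0]]
```

```bash
cat >> h.py <<'E'
from scipy.spatial.transform import Rotation as Rn
def plan(*wps):
    """waypoints (x,y,z mm, yaw deg of tool y); prints shift first (tool axes), then turn, from measured pose"""
    o=env.observe();p=np.array(o["position"]);R=np.array(o["tool_rot"]);q=o["q"]
    print("t",o["time_s"],"q",np.round(q,0),"p",np.round(p*1000,1),"yaw",round(np.degrees(np.arctan2(R[1,1],R[0,1])),1),"F",np.round(o["ft_force"],1),"w",round(o["grip_width"],4),round(o["gripper_force"],1))
    for x,y,z,w in wps:
        t=np.array([x,y,z])/1000;d=R.T@(t-p);n=max(1,int(np.ceil(np.linalg.norm(d)/.042)))
        cw=np.degrees(np.arctan2(R[1,1],R[0,1]));w=cw+(w-cw+90)%180-90
        c,s=np.cos(np.radians(w)),np.sin(np.radians(w));G=np.array([[-s,c,0],[c,s,0],[0,0,-1.]])
        if G[:,1]@[c,s,0]<0 or np.linalg.det(G)<0: G=np.c_[np.cross([c,s,0],[0,0,-1.]),[c,s,0],[0,0,-1.]]
        r=Rn.from_matrix(R.T@G).as_rotvec();m=int(np.ceil(np.abs(r).max()/.14)) if np.abs(r).max()>.004 else 0
        print("->",(x,y,z,round(w,1)),"shift",n,"x",np.round(d/n,4).tolist(),"turn",m,"x",np.round(r/max(m,1),4).tolist(),"q6~",round(np.degrees(np.arctan2(y,x))-w))
        p,R=t,G
E
python3 -c "
from h import *
plan((579,35,160,-95.8),(579,35,80,-95.8))"
```

```text
t 1.8 q [-81.  22.  74.   0.  84. -12.] p [ 201.4 -511.8  207.1] yaw -68.5 F [-0.4  0.6 -0.2] w 0.0854 0.0
-> (579, 35, 160, np.float64(-95.8)) shift 16 x [0.0345, -0.0232, 0.0029] turn 4 x [-0.0, -0.0, 0.119] q6~ 99
-> (579, 35, 80, np.float64(-95.8)) shift 2 x [0.0, 0.0, 0.04] turn 0 x [0.0, 0.0, 0.0] q6~ 99
```

{"fn": "arm_command", "kwargs": {
  "deltas": [
    {"dx":0.0345,"dy":-0.0232,"dz":0.0029},
    {"dx":0.0345,"dy":-0.0232,"dz":0.0029},
    {"dx":0.0345,"dy":-0.0232,"dz":0.0029},
    {"dx":0.0345,"dy":-0.0232,"dz":0.0029},
    {"dx":0.0345,"dy":-0.0232,"dz":0.0029},
    {"dx":0.0345,"dy":-0.0232,"dz":0.0029},
    {"dx":0.0345,"dy":-0.0232,"dz":0.0029},
    {"dx":0.0345,"dy":-0.0232,"dz":0.0029},
    {"dx":0.0345,"dy":-0.0232,"dz":0.0029},
    {"dx":0.0345,"dy":-0.0232,"dz":0.0029},
    {"dx":0.0345,"dy":-0.0232,"dz":0.0029},
    {"dx":0.0345,"dy":-0.0232,"dz":0.0029}
  ],
  "squeeze": 30
}}

```text
invalid input
```

{"fn": "arm_command", "kwargs": {
  "deltas": [
    {"dx":0.0345,"dy":-0.0232,"dz":0.0029},
    {"dx":0.0345,"dy":-0.0232,"dz":0.0029},
    {"dx":0.0345,"dy":-0.0232,"dz":0.0029},
    {"dx":0.0345,"dy":-0.0232,"dz":0.0029},
    {"rz":0.119},
    {"rz":0.119},
    {"rz":0.119},
    {"rz":0.119},
    {},
    {}
  ]
}}

```text
invalid input
```

Run:
```python
from h import *
plan((579,35,80,-95.8))
for n in("top","scene"):
  p=env.get_image(n);im=p["color"].copy();print(n,[(np.round(d["location"],1).tolist(),round(d["p"],2)) for d in env.tip_of("deco_lid_handle",p)])
  cv2.imwrite(f"pics/{n}1.png",cv2.resize(im[130:280,200:400],None,fx=4,fy=4,interpolation=cv2.INTER_CUBIC) if n=="top" else im)
```

```text
t 1.8 q [-81.  22.  74.   0.  84. -12.] p [ 201.4 -511.8  207.1] yaw -68.5 F [-0.4  0.6 -0.2] w 0.0854 0.0
-> (579, 35, 80, np.float64(-95.8)) shift 17 x [0.0324, -0.0218, 0.0075] turn 4 x [-0.0, -0.0, 0.119] q6~ 99
top [([293.0, 190.1], 0.96)]
scene [([263.8, 184.1], 0.74)]
```

{"fn": "arm_command", "kwargs": {
  "deltas": [
    {"rx":0,"ry":0,"rz":0,"dx":0.0345,"dy":-0.0232,"dz":0.0029,"fingers":0.085},
    {"rx":0,"ry":0,"rz":0,"dx":0.0345,"dy":-0.0232,"dz":0.0029,"fingers":0.085},
    {"rx":0,"ry":0,"rz":0,"dx":0.0345,"dy":-0.0232,"dz":0.0029,"fingers":0.085},
    {"rx":0,"ry":0,"rz":0,"dx":0.0345,"dy":-0.0232,"dz":0.0029,"fingers":0.085},
    {"rx":0,"ry":0,"rz":0,"dx":0.0345,"dy":-0.0232,"dz":0.0029,"fingers":0.085},
    {"rx":0,"ry":0,"rz":0,"dx":0.0345,"dy":-0.0232,"dz":0.0029,"fingers":0.085},
    {"rx":0,"ry":0,"rz":0,"dx":0.0345,"dy":-0.0232,"dz":0.0029,"fingers":0.085},
    {"rx":0,"ry":0,"rz":0,"dx":0.0345,"dy":-0.0232,"dz":0.0029,"fingers":0.085},
    {"rx":0,"ry":0,"rz":0,"dx":0.0345,"dy":-0.0232,"dz":0.0029,"fingers":0.085},
    {"rx":0,"ry":0,"rz":0,"dx":0.0345,"dy":-0.0232,"dz":0.0029,"fingers":0.085},
    {"rx":0,"ry":0,"rz":0,"dx":0.0345,"dy":-0.0232,"dz":0.0029,"fingers":0.085},
    {"rx":0,"ry":0,"rz":0,"dx":0.0345,"dy":-0.0232,"dz":0.0029,"fingers":0.085}
  ],
  "squeeze": 30
}}

```text
time_s: 3.2
position: [0.4855, -0.0996, 0.1724]
tool_rot: [[0.931, 0.366, 0.0], [0.366, -0.931, -0.0], [0.0, 0.0, -1.0]]
ft_force: [-0.2, 0.2, -0.8]
grip_width: 0.0849
gripper_force: 0.0
```

{"fn": "arm_command", "kwargs": {
  "deltas": [
    {"rx":0,"ry":0,"rz":0,"dx":0.0345,"dy":-0.0232,"dz":0.0029,"fingers":0.085},
    {"rx":0,"ry":0,"rz":0,"dx":0.0345,"dy":-0.0232,"dz":0.0029,"fingers":0.085},
    {"rx":0,"ry":0,"rz":0,"dx":0.0345,"dy":-0.0232,"dz":0.0029,"fingers":0.085},
    {"rx":0,"ry":0,"rz":0.119,"dx":0,"dy":0,"dz":0,"fingers":0.085},
    {"rx":0,"ry":0,"rz":0.119,"dx":0,"dy":0,"dz":0,"fingers":0.085},
    {"rx":0,"ry":0,"rz":0.119,"dx":0,"dy":0,"dz":0,"fingers":0.085},
    {"rx":0,"ry":0,"rz":0.119,"dx":0,"dy":0,"dz":0,"fingers":0.085},
    {"rx":0,"ry":0,"rz":0,"dx":0,"dy":0,"dz":0,"fingers":0.085},
    {"rx":0,"ry":0,"rz":0,"dx":0,"dy":0,"dz":0,"fingers":0.085}
  ]
}}

```text
time_s: 4.1
position: [0.5555, 0.0015, 0.1636]
tool_rot: [[0.995, -0.098, 0.0], [-0.098, -0.995, -0.0], [0.0, 0.0, -1.0]]
ft_force: [1.0, 0.1, -0.2]
grip_width: 0.0848
gripper_force: 0.0
```

Run:
```python
from h import *
plan((579,35,80,-95.8))
p=env.get_image("scene");cv2.imwrite("pics/scene1.png",cv2.resize(p["color"][100:400,100:420],None,fx=2,fy=2,interpolation=cv2.INTER_CUBIC))
```

```text
t 4.1 q [-12.  24.  78.  -0.  78.  84.] p [555.5   1.5 163.6] yaw -95.6 F [ 1.   0.1 -0.2] w 0.0848 0.0
-> (579, 35, 80, np.float64(-95.8)) shift 3 x [0.0067, -0.0119, 0.0279] turn 0 x [0.0, -0.0, 0.0032] q6~ 99
```

View pics/scene1.png

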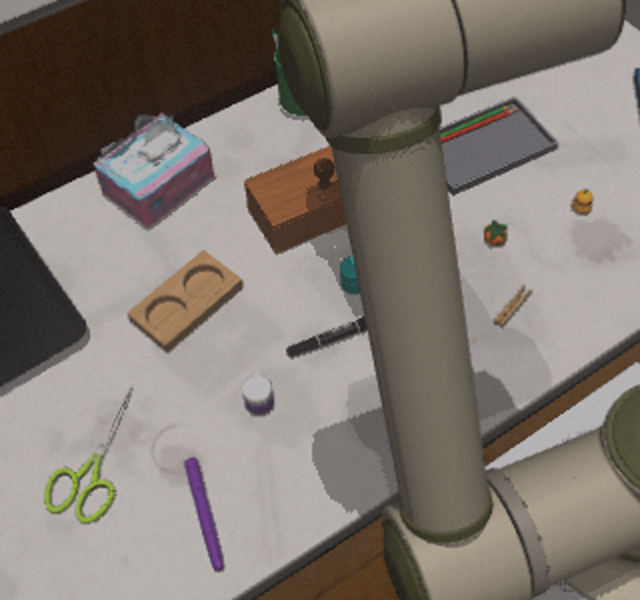

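{"fn": "arm_command", "kwargs": {
  "deltas": [
    {"rx":0,"ry":0,"rz":0.003,"dx":0.0201,"dy":-0.0357,"dz":0,"fingers":0.085},
    {"rx":0,"ry":0,"rz":0,"dx":0,"dy":0,"dz":0,"fingers":0.06},
    {"rx":0,"ry":0,"rz":0,"dx":0,"dy":0,"dz":0.04,"fingers":0.06},
    {"rx":0,"ry":0,"rz":0,"dx":0,"dy":0,"dz":0.04,"fingers":0.06},
    {"rx":0,"ry":0,"rz":0,"dx":0,"dy":0,"dz":0.003,"fingers":0.06},
    {"rx":0,"ry":0,"rz":0,"dx":0,"dy":0,"dz":0,"fingers":0.06}
  ]
}}

```text
time_s: 4.75
position: [0.5792, 0.0348, 0.081]
tool_rot: [[0.995, -0.103, -0.001], [-0.103, -0.995, 0.0], [-0.001, 0.0, -1.0]]
ft_force: [0.0, 0.1, 0.9]
grip_width: 0.0602
gripper_force: 0.0
```

Run:
```python
from h import *
plan((579,35,80,-95.8))
P=[env.get_image(n) for n in("scene","top")]
a=cv2.resize(P[0]["color"][140:240,200:333],(399,300),interpolation=cv2.INTER_CUBIC)
b=cv2.resize(P[1]["color"][140:240,230:363],(399,300),interpolation=cv2.INTER_CUBIC)
cv2.imwrite("pics/knob.png",np.hstack([a,b]))
f=lambda x:np.round(np.array(x)*1000).tolist()
print("squatS",f(at(P[0],(347.5,216),.028)),"tallS",f(at(P[0],(391.5,200.5),.02)))
for p in P: print([(f(at(p,d["location"],0)),d["p"]) for q in("squat_pumpkin","tall_pumpkin") for d in env.tip_of(q,p)[:1]])
```

```text
t 4.75 q [-8. 31. 80. -0. 68. 88.] p [579.2  34.8  81. ] yaw -95.9 F [0.  0.1 0.9] w 0.0602 0.0
-> (579, 35, 80, np.float64(-95.8)) shift 1 x [-0.0002, -0.0002, 0.001] turn 0 x [0.0, 0.0008, -0.0021] q6~ 99
squatS [398.0, -126.0, 28.0] tallS [374.0, -270.0, 20.0]
[([402.0, 134.0, 0.0], 0.64), ([386.0, -282.0, 0.0], 0.65)]
[([405.0, -143.0, 0.0], 0.43), ([373.0, -276.0, 0.0], 0.63)]
```

View pics/knob.png

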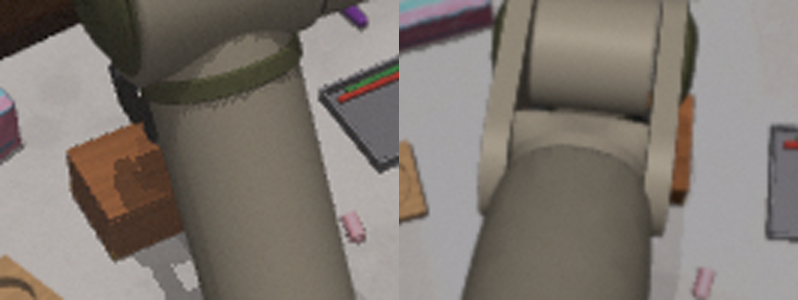

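{"fn": "arm_command", "kwargs": {
  "deltas": [
    {"rx":0,"ry":0,"rz":0,"dx":0,"dy":0,"dz":0,"fingers":0.02},
    {"rx":0,"ry":0,"rz":0,"dx":0,"dy":0,"dz":0,"fingers":0.02},
    {"rx":0,"ry":0,"rz":0,"dx":0,"dy":0,"dz":0,"fingers":0.02},
    {"rx":0,"ry":0,"rz":0,"dx":0,"dy":0,"dz":0,"fingers":0.02},
    {"rx":0,"ry":0,"rz":0,"dx":0,"dy":0,"dz":0,"fingers":0.02},
    {"rx":0,"ry":0,"rz":0,"dx":0,"dy":0,"dz":0,"fingers":0.02}
  ]
}}

```text
time_s: 5.65
position: [0.5798, 0.0352, 0.0822]
tool_rot: [[0.995, -0.104, 0.003], [-0.104, -0.995, 0.0], [0.003, -0.0, -1.0]]
ft_force: [-2.9, 1.6, 9.9]
grip_width: 0.0198
gripper_force: 5.0
```

Run:
```python
from h import *
plan()
# knob arc: displacement in tool x (=box x) and tool z (down), hinge 65 back, 42 below
a0=np.arctan2(42,65);r=np.hypot(42,65)
th=np.linspace(0,1.8,13);X=-r*np.cos(a0+th);Z=r*np.sin(a0+th)
print(np.round(np.c_[np.diff(X),-np.diff(Z)],1).tolist())
```

```text
t 5.65 q [-8. 31. 80.  0. 68. 88.] p [579.8  35.2  82.2] yaw -96.0 F [-2.9  1.6  9.9] w 0.0198 5.0
[[7.0, -9.2], [8.3, -8.1], [9.4, -6.8], [10.3, -5.3], [11.0, -3.7], [11.4, -2.0], [11.6, -0.3], [11.5, 1.5], [11.2, 3.2], [10.6, 4.8], [9.7, 6.3], [8.7, 7.7]]
```

{"fn": "arm_command", "kwargs": {
  "deltas": [
    {"rx":0,"ry":0,"rz":0,"dx":0,"dy":0,"dz":0,"fingers":0.012},
    {"rx":0,"ry":0,"rz":0,"dx":0,"dy":0,"dz":0,"fingers":0.012},
    {"rx":0,"ry":0,"rz":0,"dx":0,"dy":0,"dz":0,"fingers":0.012}
  ]
}}

```text
time_s: 5.95
position: [0.5802, 0.0355, 0.0825]
tool_rot: [[0.995, -0.104, 0.004], [-0.104, -0.995, 0.001], [0.004, -0.001, -1.0]]
ft_force: [-0.1, 1.8, 11.2]
grip_width: 0.0122
gripper_force: 5.6
```

Run:
```python
from h import *
plan()
P=[env.get_image(n) for n in("scene","top")]
cv2.imwrite("pics/k2.png",cv2.resize(P[0]["color"][150:230,200:306],(795,600),interpolation=cv2.INTER_CUBIC))
f=lambda x:np.round(np.array(x)*1000).tolist()
for X in ((.579,.035,.0985),(.595,.035,.0985),(.579,.035,.084)): print(((proj(P[0],X)-[200,150])*7.5).round())
print(f(tri(P[1],(293,190.1),P[0],(263.8,184.1))[0]))
```

```text
t 5.95 q [-8. 31. 80.  0. 68. 88.] p [580.2  35.5  82.5] yaw -96.0 F [-0.1  1.8 11.2] w 0.0122 5.6
[467. 254.]
[443. 227.]
[468. 280.]
[572.0, 36.0, 106.0]
```

View pics/k2.png

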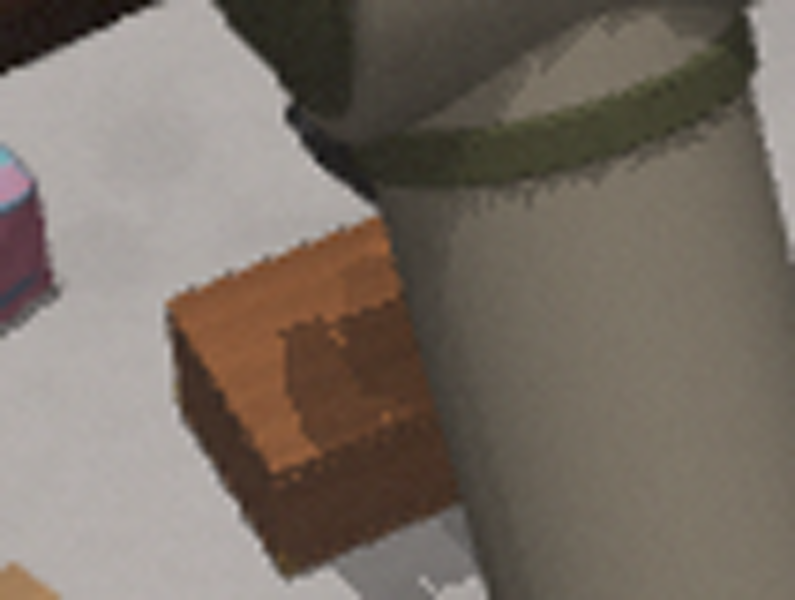

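```bash
python3 -c "
from h import *
o=env.observe();print(np.round(o['wrist_torque'],3),np.round(o['ft_force'],2))
F=np.array(o['ft_force']);t=np.array(o['wrist_torque']);print(np.round(np.cross(F,t)/(F@F),3))"
```

```text
[ 0.563  0.058 -0.013] [-0.26  2.95 10.91]
[-0.005  0.048 -0.013]
```

{"fn": "arm_command", "kwargs": {
  "deltas": [
    {"rx":0,"ry":0,"rz":0,"dx":0,"dy":0,"dz":0,"fingers":0.085},
    {"rx":0,"ry":0,"rz":0,"dx":0,"dy":0,"dz":0,"fingers":0.085},
    {"rx":0,"ry":0,"rz":0,"dx":0,"dy":0,"dz":0,"fingers":0.085},
    {"rx":0,"ry":0,"rz":0,"dx":0,"dy":0,"dz":0,"fingers":0.085},
    {"rx":0,"ry":0,"rz":0,"dx":0,"dy":0,"dz":0,"fingers":0.085},
    {"rx":0,"ry":0,"rz":0,"dx":0,"dy":0,"dz":0,"fingers":0.085}
  ]
}}

```text
time_s: 6.65
position: [0.579, 0.035, 0.0805]
tool_rot: [[0.995, -0.104, -0.0], [-0.104, -0.995, 0.0], [-0.0, -0.0, -1.0]]
ft_force: [0.8, -0.2, -0.2]
grip_width: 0.0848
gripper_force: 0.0
```

```bash
python3 -c "
from h import *
plan()
o=env.observe();print(np.round(o['wrist_torque'],3),np.round(o['ft_force'],2))"
```

```text
t 6.65 q [-8. 32. 80.  0. 68. 88.] p [579.   35.   80.5] yaw -96.0 F [ 0.8 -0.2 -0.2] w 0.0848 0.0
[0.031 0.032 0.01 ] [ 0.78 -0.18 -0.16]
```

{"fn": "arm_command", "kwargs": {
  "deltas": [
    {"rx":0,"ry":0,"rz":0,"dx":0,"dy":0,"dz":0.009,"fingers":0.085},
    {"rx":0,"ry":0,"rz":0,"dx":0,"dy":0,"dz":0,"fingers":0.02},
    {"rx":0,"ry":0,"rz":0,"dx":0,"dy":0,"dz":0,"fingers":0.02},
    {"rx":0,"ry":0,"rz":0,"dx":0,"dy":0,"dz":0,"fingers":0.02},
    {"rx":0,"ry":0,"rz":0,"dx":0,"dy":0,"dz":0,"fingers":0.02},
    {"rx":0,"ry":0,"rz":0,"dx":0,"dy":0,"dz":0,"fingers":0.02},
    {"rx":0,"ry":0,"rz":0,"dx":0,"dy":0,"dz":0,"fingers":0.02}
  ]
}}

```text
time_s: 7.35
position: [0.5795, 0.037, 0.0722]
tool_rot: [[0.995, -0.104, 0.002], [-0.104, -0.995, 0.004], [0.001, -0.004, -1.0]]
ft_force: [0.7, 10.8, 2.9]
grip_width: 0.0261
gripper_force: 29.6
```

```bash
python3 -c "
from h import *
plan()
o=env.observe();print(np.round(o['wrist_torque'],3),np.round(o['ft_force'],2))"
```

```text
t 7.35 q [-8. 32. 81.  0. 67. 88.] p [579.5  37.   72.2] yaw -95.9 F [ 0.7 10.8  2.9] w 0.0261 29.6
[ 1.777 -0.151  0.009] [ 0.69 10.8   2.88]
```

{"fn": "arm_command", "kwargs": {
  "deltas": [
    {"rx":0,"ry":0,"rz":0,"dx":0,"dy":0,"dz":0,"fingers":0.05},
    {"rx":0,"ry":0,"rz":0,"dx":0,"dy":0,"dz":0,"fingers":0.05},
    {"rx":0,"ry":0,"rz":0,"dx":0,"dy":-0.004,"dz":0.004,"fingers":0.05},
    {"rx":0,"ry":0,"rz":0,"dx":0,"dy":0,"dz":0,"fingers":0.02},
    {"rx":0,"ry":0,"rz":0,"dx":0,"dy":0,"dz":0,"fingers":0.02},
    {"rx":0,"ry":0,"rz":0,"dx":0,"dy":0,"dz":0,"fingers":0.02},
    {"rx":0,"ry":0,"rz":0,"dx":0,"dy":0,"dz":0,"fingers":0.02}
  ]
}}

```text
time_s: 8.05
position: [0.5791, 0.0373, 0.0676]
tool_rot: [[0.995, -0.104, -0.001], [-0.104, -0.995, -0.003], [-0.001, 0.003, -1.0]]
ft_force: [-3.0, -7.5, 1.2]
grip_width: 0.0265
gripper_force: 29.7
```

{"fn": "arm_command", "kwargs": {
  "deltas": [
    {"rx":0,"ry":0,"rz":0,"dx":0.0035,"dy":0.0015,"dz":-0.0046,"fingers":0.02},
    {"rx":0,"ry":0,"rz":0,"dx":0.0035,"dy":0,"dz":-0.0046,"fingers":0.02},
    {"rx":0,"ry":0,"rz":0,"dx":0.0042,"dy":0,"dz":-0.004,"fingers":0.02},
    {"rx":0,"ry":0,"rz":0,"dx":0.0042,"dy":0,"dz":-0.004,"fingers":0.02},
    {"rx":0,"ry":0,"rz":0,"dx":0.0047,"dy":0,"dz":-0.0034,"fingers":0.02},
    {"rx":0,"ry":0,"rz":0,"dx":0.0047,"dy":0,"dz":-0.0034,"fingers":0.02}
  ]
}}

```text
time_s: 8.65
position: [0.6045, 0.0347, 0.0919]
tool_rot: [[0.995, -0.104, 0.0], [-0.104, -0.995, -0.0], [0.0, 0.0, -1.0]]
ft_force: [-0.8, -2.5, -4.3]
grip_width: 0.0263
gripper_force: 29.7
```

{"fn": "arm_command", "kwargs": {
  "deltas": [
    {"rx":0,"ry":0,"rz":0,"dx":0.0051,"dy":0,"dz":-0.0027,"fingers":0.02},
    {"rx":0,"ry":0,"rz":0,"dx":0.0051,"dy":0,"dz":-0.0027,"fingers":0.02},
    {"rx":0,"ry":0,"rz":0,"dx":0.0055,"dy":0,"dz":-0.0019,"fingers":0.02},
    {"rx":0,"ry":0,"rz":0,"dx":0.0055,"dy":0,"dz":-0.0019,"fingers":0.02},
    {"rx":0,"ry":0,"rz":0,"dx":0.0057,"dy":0,"dz":-0.001,"fingers":0.02},
    {"rx":0,"ry":0,"rz":0,"dx":0.0057,"dy":0,"dz":-0.001,"fingers":0.02},
    {"rx":0,"ry":0,"rz":0,"dx":0.0058,"dy":0,"dz":-0.0002,"fingers":0.02},
    {"rx":0,"ry":0,"rz":0,"dx":0.0058,"dy":0,"dz":-0.0002,"fingers":0.02}
  ]
}}

```text
time_s: 9.45
position: [0.6487, 0.0301, 0.1035]
tool_rot: [[0.995, -0.104, 0.001], [-0.104, -0.995, -0.0], [0.001, 0.0, -1.0]]
ft_force: [-3.9, -3.3, 0.1]
grip_width: 0.0261
gripper_force: 30.1
```

{"fn": "arm_command", "kwargs": {
  "deltas": [
    {"rx":0,"ry":0,"rz":0,"dx":0.0058,"dy":0,"dz":0.0007,"fingers":0.02},
    {"rx":0,"ry":0,"rz":0,"dx":0.0058,"dy":0,"dz":0.0007,"fingers":0.02},
    {"rx":0,"ry":0,"rz":0,"dx":0.0056,"dy":0,"dz":0.0016,"fingers":0.02},
    {"rx":0,"ry":0,"rz":0,"dx":0.0056,"dy":0,"dz":0.0016,"fingers":0.02},
    {"rx":0,"ry":0,"rz":0,"dx":0.0053,"dy":0,"dz":0.0024,"fingers":0.02},
    {"rx":0,"ry":0,"rz":0,"dx":0.0053,"dy":0,"dz":0.0024,"fingers":0.02},
    {"rx":0,"ry":0,"rz":0,"dx":0.0048,"dy":0,"dz":0.0031,"fingers":0.02},
    {"rx":0,"ry":0,"rz":0,"dx":0.0048,"dy":0,"dz":0.0031,"fingers":0.02},
    {"rx":0,"ry":0,"rz":0,"dx":0,"dy":0,"dz":0,"fingers":0.02}
  ]
}}

```text
time_s: 10.35
position: [0.6927, 0.0256, 0.088]
tool_rot: [[0.995, -0.104, 0.004], [-0.104, -0.995, -0.0], [0.004, -0.0, -1.0]]
ft_force: [1.6, -3.9, 5.4]
grip_width: 0.0265
gripper_force: 30.9
```

{"fn": "arm_command", "kwargs": {
  "deltas": [
    {"rx":0,"ry":0,"rz":0,"dx":0.0045,"dy":0,"dz":0.004,"fingers":0.02},
    {"rx":0,"ry":0,"rz":0,"dx":0.0045,"dy":0,"dz":0.004,"fingers":0.02},
    {"rx":0,"ry":0,"rz":0,"dx":0,"dy":0,"dz":0,"fingers":0.085},
    {"rx":0,"ry":0,"rz":0,"dx":0,"dy":0,"dz":0,"fingers":0.085},
    {"rx":0,"ry":0,"rz":0,"dx":0,"dy":0,"dz":0,"fingers":0.085},
    {"rx":0,"ry":0,"rz":0,"dx":0,"dy":0,"dz":0,"fingers":0.085},
    {"rx":0,"ry":0,"rz":0,"dx":0,"dy":0,"dz":-0.03,"fingers":0.085},
    {"rx":0,"ry":0,"rz":0,"dx":0,"dy":0,"dz":-0.04,"fingers":0.085},
    {"rx":0,"ry":0,"rz":0,"dx":0,"dy":0,"dz":-0.04,"fingers":0.085}
  ]
}}

```text
time_s: 11.25
position: [0.6993, 0.0251, 0.1908]
tool_rot: [[0.995, -0.104, -0.001], [-0.104, -0.995, 0.0], [-0.001, -0.0, -1.0]]
ft_force: [0.4, 0.4, -0.3]
grip_width: 0.085
gripper_force: 0.0
```

Run:
```python
from h import *
plan((402,-131,90,-90),(402,-131,10,-90))
p=env.get_image("scene");cv2.imwrite("pics/lid.png",cv2.resize(p["color"][100:300,170:437],(801//1-1,600),interpolation=cv2.INTER_CUBIC))
```

```text
t 11.25 q [-8. 38. 48.  0. 94. 88.] p [699.3  25.1 190.8] yaw -96.0 F [ 0.4  0.4 -0.3] w 0.085 0.0
-> (402, -131, 90, np.float64(-90.0)) shift 9 x [-0.031, 0.0207, 0.0112] turn 1 x [-0.0004, 0.001, -0.104] q6~ 72
-> (402, -131, 10, np.float64(-90.0)) shift 2 x [0.0, 0.0, 0.04] turn 0 x [0.0, 0.0, 0.0] q6~ 72
```

View pics/lid.png

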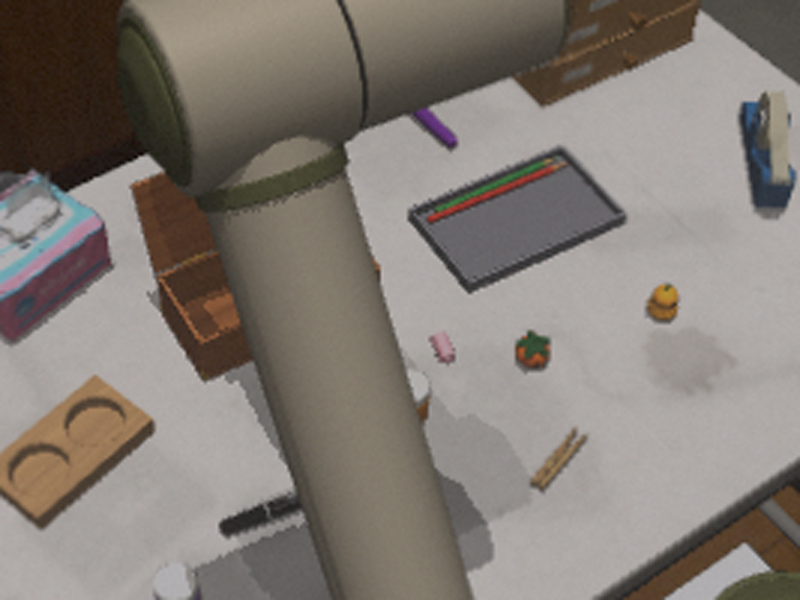

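Run:
```python
from h import *
S=env.get_image("scene");T=env.get_image("top")
f=lambda x:np.round(np.array(x)*1000).tolist()
s=lambda u,v:(170+u/3-.3,100+v/3-.3); c=lambda u,v:(140+u/2.6-.3,110+v/2.6-.3)
print("squat",f(at(S,s(533,352),.014)),f(at(T,c(558,369),.022)),f(tri(S,s(533,352),T,c(558,369))[0]))
print("tall",f(at(S,s(663.5,302),.019)),f(at(T,c(687,391),.030)))
print("tray",[f(at(S,s(*q),.015))[:2] for q in((410,215),(562,148),(626,215),(471,288))])
print("box rim",[f(at(S,s(*q),.056))[:2] for q in((158,276),(204,340))])
def blob(p,lo,hi,z,roi):
  h=cv2.cvtColor(p["color"],cv2.COLOR_BGR2HSV);m=cv2.inRange(h,lo,hi);M=np.zeros_like(m);x0,y0,x1,y1=roi;M[y0:y1,x0:x1]=m[y0:y1,x0:x1]
  ys,xs=np.nonzero(M);c=((xs.min()+xs.max())/2,(ys.min()+ys.max())/2);print(len(xs),c,xs.min(),xs.max(),ys.min(),ys.max(),f(at(p,c,z)))
for p,rs in((S,((335,203,362,230),(380,188,403,214))),(T,((343,240,366,264),(393,248,415,272)))):
  for r,z in zip(rs,(.014,.019)): blob(p,(0,110,60),(90,255,255),z,r)
```

```text
squat [403.0, -131.0, 14.0] [408.0, -133.0, 22.0] [409.0, -137.0, 4.0]
tall [376.0, -270.0, 19.0] [379.0, -270.0, 30.0]
tray [[609.0, -141.0], [595.0, -330.0], [484.0, -320.0], [498.0, -132.0]]
box rim [[651.0, 123.0], [561.0, 128.0]]
39 (np.float64(347.0), np.float64(216.5)) 342 352 212 221 [405.0, -132.0, 14.0]
88 (np.float64(390.5), np.float64(200.5)) 386 395 195 206 [376.0, -269.0, 19.0]
57 (np.float64(353.5), np.float64(252.0)) 349 358 247 257 [407.0, -132.0, 14.0]
84 (np.float64(404.0), np.float64(260.5)) 399 409 256 265 [379.0, -273.0, 19.0]
```

```bash
python3 -c "
from h import *
plan((406,-132,130,-95.8),(406,-132,3,-95.8),(406,-132,130,-95.8),(582,-11,130,-95.8))"
```

```text
t 11.4 q [-8. 38. 48.  0. 94. 88.] p [700.6  25.  192.9] yaw -96.0 F [-0.5 -0.5 -1. ] w 0.0847 0.0
-> (406, -132, 130, np.float64(-95.8)) shift 9 x [-0.0308, 0.0207, 0.0068] turn 1 x [-0.0, -0.0062, -0.0027] q6~ 78
-> (406, -132, 3, np.float64(-95.8)) shift 4 x [0.0, 0.0, 0.0318] turn 0 x [0.0, 0.0, 0.0] q6~ 78
-> (406, -132, 130, np.float64(-95.8)) shift 4 x [0.0, 0.0, -0.0318] turn 0 x [0.0, 0.0, 0.0] q6~ 78
-> (582, -11, 130, np.float64(-95.8)) shift 6 x [0.0271, -0.023, 0.0] turn 0 x [0.0, 0.0, 0.0] q6~ 95
```

{"fn": "arm_command", "kwargs": {
  "deltas": [
    {"rx":0,"ry":0,"rz":0,"dx":-0.0308,"dy":0.0207,"dz":0.0068,"fingers":0.07},
    {"rx":0,"ry":0,"rz":0,"dx":-0.0308,"dy":0.0207,"dz":0.0068,"fingers":0.07},
    {"rx":0,"ry":0,"rz":0,"dx":-0.0308,"dy":0.0207,"dz":0.0068,"fingers":0.07},
    {"rx":0,"ry":0,"rz":0,"dx":-0.0308,"dy":0.0207,"dz":0.0068,"fingers":0.07},
    {"rx":0,"ry":0,"rz":0,"dx":-0.0308,"dy":0.0207,"dz":0.0068,"fingers":0.07},
    {"rx":0,"ry":0,"rz":0,"dx":-0.0308,"dy":0.0207,"dz":0.0068,"fingers":0.07},
    {"rx":0,"ry":0,"rz":0,"dx":-0.0308,"dy":0.0207,"dz":0.0068,"fingers":0.07},
    {"rx":0,"ry":0,"rz":0,"dx":-0.0308,"dy":0.0207,"dz":0.0068,"fingers":0.07},
    {"rx":0,"ry":0,"rz":0,"dx":-0.0308,"dy":0.0207,"dz":0.0068,"fingers":0.07},
    {"rx":0,"ry":0,"rz":0,"dx":0,"dy":0,"dz":0.03,"fingers":0.07},
    {"rx":0,"ry":0,"rz":0,"dx":0,"dy":0,"dz":0.03,"fingers":0.07},
    {"rx":0,"ry":0,"rz":0,"dx":0,"dy":0,"dz":0,"fingers":0.07}
  ]
}}

```text
time_s: 12.6
position: [0.4022, -0.1302, 0.0655]
tool_rot: [[0.994, -0.105, -0.007], [-0.105, -0.994, 0.005], [-0.007, -0.004, -1.0]]
ft_force: [-0.7, 0.3, 0.4]
grip_width: 0.0701
gripper_force: 0.0
```

```bash
python3 -c "
from h import *
plan((406,-132,3,-95.8))"
```

```text
t 12.6 q [-34.  20. 106.   0.  55.  62.] p [ 402.2 -130.2   65.5] yaw -96.0 F [-0.7  0.3  0.4] w 0.0701 0.0
-> (406, -132, 3, np.float64(-95.8)) shift 2 x [0.0022, 0.0008, 0.0312] turn 1 x [-0.0039, 0.0071, -0.0037] q6~ 78
```

{"fn": "arm_command", "kwargs": {
  "deltas": [
    {"rx":0,"ry":0,"rz":0,"dx":0.002,"dy":0,"dz":0.031,"fingers":0.07},
    {"rx":0,"ry":0,"rz":0,"dx":0,"dy":0,"dz":0.031,"fingers":0.07},
    {"rx":0,"ry":0,"rz":0,"dx":0,"dy":0,"dz":0,"fingers":0.07},
    {"rx":0,"ry":0,"rz":0,"dx":0,"dy":0,"dz":0,"fingers":0.02},
    {"rx":0,"ry":0,"rz":0,"dx":0,"dy":0,"dz":0,"fingers":0.02},
    {"rx":0,"ry":0,"rz":0,"dx":0,"dy":0,"dz":0,"fingers":0.02},
    {"rx":0,"ry":0,"rz":0,"dx":0,"dy":0,"dz":0,"fingers":0.02},
    {"rx":0,"ry":0,"rz":0,"dx":0,"dy":0,"dz":0,"fingers":0.02},
    {"rx":0,"ry":0,"rz":0,"dx":0,"dy":0,"dz":0,"fingers":0.02}
  ],
  "squeeze": 25
}}

```text
time_s: 13.5
position: [0.4067, -0.1318, 0.0067]
tool_rot: [[0.995, -0.104, 0.0], [-0.104, -0.995, -0.0], [0.0, 0.0, -1.0]]
ft_force: [0.3, -0.3, 0.1]
grip_width: 0.0201
gripper_force: 0.0
```

Run:
```python
from h import *
S=env.get_image("scene");T=env.get_image("top")
a=cv2.resize(S["color"][180:260,300:406],(399,300),interpolation=cv2.INTER_CUBIC)
b=cv2.resize(T["color"][210:290,300:406],(399,300),interpolation=cv2.INTER_CUBIC)
cv2.imwrite("pics/sq.png",np.hstack([a,b]))
o=env.observe();t=np.array(o["position"])
print(((proj(S,t)-[300,180])*3.76).round(),((proj(T,t)-[300,210])*3.76+[399,0]).round())
```

```text
[175. 142.] [598. 160.]
```

View pics/sq.png

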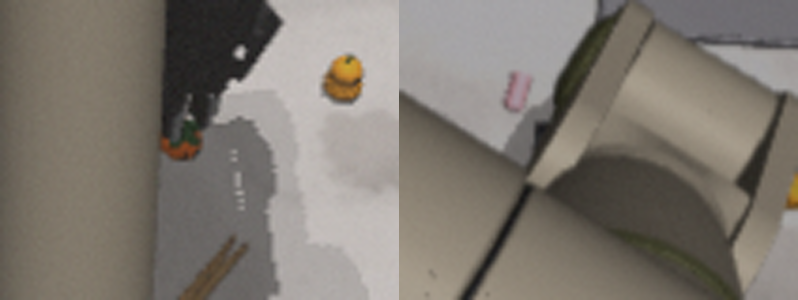

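{"fn": "arm_command", "kwargs": {
  "deltas": [
    {"rx":0,"ry":0,"rz":0,"dx":0,"dy":0,"dz":0,"fingers":0.06},
    {"rx":0,"ry":0,"rz":0,"dx":0,"dy":0,"dz":0,"fingers":0.06},
    {"rx":0,"ry":0,"rz":0,"dx":0,"dy":0,"dz":0,"fingers":0.06},
    {"rx":0,"ry":0,"rz":0,"dx":0,"dy":0,"dz":0.003,"fingers":0.06},
    {"rx":0,"ry":0,"rz":0,"dx":0,"dy":0,"dz":0.003,"fingers":0.06},
    {"rx":0,"ry":0,"rz":0,"dx":0,"dy":0,"dz":0.003,"fingers":0.06},
    {"rx":0,"ry":0,"rz":0,"dx":0,"dy":0,"dz":0.003,"fingers":0.06},
    {"rx":0,"ry":0,"rz":0,"dx":0,"dy":0,"dz":0,"fingers":0.06}
  ]
}}

```text
time_s: 14.4
position: [0.4064, -0.1317, -0.006]
tool_rot: [[0.995, -0.104, -0.001], [-0.104, -0.995, 0.0], [-0.001, -0.0, -1.0]]
ft_force: [0.4, 0.6, -0.3]
grip_width: 0.0599
gripper_force: 0.0
```

{"fn": "arm_command", "kwargs": {
  "deltas": [
    {"rx":0,"ry":0,"rz":0,"dx":0,"dy":0,"dz":0.002,"fingers":0.06},
    {"rx":0,"ry":0,"rz":0,"dx":0,"dy":0,"dz":0.002,"fingers":0.06},
    {"rx":0,"ry":0,"rz":0,"dx":0,"dy":0,"dz":0,"fingers":0.02},
    {"rx":0,"ry":0,"rz":0,"dx":0,"dy":0,"dz":0,"fingers":0.02},
    {"rx":0,"ry":0,"rz":0,"dx":0,"dy":0,"dz":0,"fingers":0.02},
    {"rx":0,"ry":0,"rz":0,"dx":0,"dy":0,"dz":0,"fingers":0.02},
    {"rx":0,"ry":0,"rz":0,"dx":0,"dy":0,"dz":0,"fingers":0.02}
  ]
}}

```text
time_s: 15.1
position: [0.4068, -0.1319, -0.0095]
tool_rot: [[0.995, -0.104, 0.0], [-0.104, -0.995, -0.0], [0.0, 0.0, -1.0]]
ft_force: [-0.5, -1.3, 1.6]
grip_width: 0.0274
gripper_force: 22.6
```

{"fn": "arm_command", "kwargs": {
  "deltas": [
    {"rx":0,"ry":0,"rz":0,"dx":0,"dy":0,"dz":0,"fingers":0.05},
    {"rx":0,"ry":0,"rz":0,"dx":0,"dy":0,"dz":0,"fingers":0.05},
    {"rx":0,"ry":0,"rz":0,"dx":0,"dy":0,"dz":0.003,"fingers":0.05},
    {"rx":0,"ry":0,"rz":0,"dx":0,"dy":0,"dz":0.003,"fingers":0.05},
    {"rx":0,"ry":0,"rz":0,"dx":0,"dy":0,"dz":0,"fingers":0.02},
    {"rx":0,"ry":0,"rz":0,"dx":0,"dy":0,"dz":0,"fingers":0.02},
    {"rx":0,"ry":0,"rz":0,"dx":0,"dy":0,"dz":0,"fingers":0.02},
    {"rx":0,"ry":0,"rz":0,"dx":0,"dy":0,"dz":0,"fingers":0.02},
    {"rx":0,"ry":0,"rz":0,"dx":0,"dy":0,"dz":0,"fingers":0.02}
  ]
}}

```text
time_s: 16.0
position: [0.4067, -0.1318, -0.0156]
tool_rot: [[0.995, -0.104, 0.0], [-0.104, -0.995, -0.0], [0.0, 0.0, -1.0]]
ft_force: [-0.1, -1.0, 0.4]
grip_width: 0.0303
gripper_force: 24.7
```

{"fn": "arm_command", "kwargs": {
  "deltas": [
    {"rx":0,"ry":0,"rz":0,"dx":0,"dy":0,"dz":-0.02,"fingers":0.02},
    {"rx":0,"ry":0,"rz":0,"dx":0,"dy":0,"dz":-0.03,"fingers":0.02},
    {"rx":0,"ry":0,"rz":0,"dx":0,"dy":0,"dz":-0.03,"fingers":0.02},
    {"rx":0,"ry":0,"rz":0,"dx":0,"dy":0,"dz":-0.02,"fingers":0.02},
    {"rx":0,"ry":0,"rz":0,"dx":0,"dy":0,"dz":0,"fingers":0.02}
  ]
}}

```text
time_s: 16.5
position: [0.4077, -0.1324, 0.0865]
tool_rot: [[0.995, -0.104, 0.004], [-0.104, -0.995, -0.003], [0.004, 0.002, -1.0]]
ft_force: [-0.7, 0.8, 0.6]
grip_width: 0.0302
gripper_force: 24.9
```

```bash
python3 -c "
from h import *
plan((584,-10,85,-96),(584,-10,-7,-96))"
```

```text
t 16.5 q [-34.  18. 104.  -0.  58.  62.] p [ 407.7 -132.4   86.5] yaw -96.0 F [-0.7  0.8  0.6] w 0.0302 24.9
-> (584, -10, 85, np.float64(-96.0)) shift 6 x [0.0271, -0.0233, 0.0003] turn 1 x [0.0024, -0.0045, 0.0007] q6~ 95
-> (584, -10, -7, np.float64(-96.0)) shift 3 x [0.0, 0.0, 0.0307] turn 0 x [0.0, 0.0, 0.0] q6~ 95
```

{"fn": "arm_command", "kwargs": {
  "deltas": [
    {"rx":0,"ry":0,"rz":0,"dx":0.0271,"dy":-0.0233,"dz":0,"fingers":0.02},
    {"rx":0,"ry":0,"rz":0,"dx":0.0271,"dy":-0.0233,"dz":0,"fingers":0.02},
    {"rx":0,"ry":0,"rz":0,"dx":0.0271,"dy":-0.0233,"dz":0,"fingers":0.02},
    {"rx":0,"ry":0,"rz":0,"dx":0.0271,"dy":-0.0233,"dz":0,"fingers":0.02},
    {"rx":0,"ry":0,"rz":0,"dx":0.0271,"dy":-0.0233,"dz":0,"fingers":0.02},
    {"rx":0,"ry":0,"rz":0,"dx":0.0271,"dy":-0.0233,"dz":0,"fingers":0.02},
    {"rx":0,"ry":0,"rz":0,"dx":0,"dy":0,"dz":0,"fingers":0.02},
    {"rx":0,"ry":0,"rz":0,"dx":0,"dy":0,"dz":0,"fingers":0.02}
  ]
}}

```text
time_s: 17.3
position: [0.5823, -0.0092, 0.0828]
tool_rot: [[0.995, -0.103, -0.003], [-0.103, -0.995, 0.0], [-0.003, -0.0, -1.0]]
ft_force: [-0.4, -0.9, -0.8]
grip_width: 0.0308
gripper_force: 24.9
```

```bash
python3 -c "
from h import *
plan((584,-10,-8,-96))"
```

```text
t 17.3 q [-13.  32.  80.  -0.  69.  83.] p [582.3  -9.2  82.8] yaw -95.9 F [-0.4 -0.9 -0.8] w 0.0308 24.9
-> (584, -10, -8, np.float64(-96.0)) shift 3 x [0.0007, 0.0002, 0.0303] turn 0 x [-0.0001, 0.0026, 0.0015] q6~ 95
```

{"fn": "arm_command", "kwargs": {
  "deltas": [
    {"rx":0,"ry":0,"rz":0,"dx":0.001,"dy":0,"dz":0.03,"fingers":0.02},
    {"rx":0,"ry":0,"rz":0,"dx":0,"dy":0,"dz":0.03,"fingers":0.02},
    {"rx":0,"ry":0,"rz":0,"dx":0,"dy":0,"dz":0.02,"fingers":0.02},
    {"rx":0,"ry":0,"rz":0,"dx":0,"dy":0,"dz":0.009,"fingers":0.02},
    {"rx":0,"ry":0,"rz":0,"dx":0,"dy":0,"dz":0.003,"fingers":0.02},
    {"rx":0,"ry":0,"rz":0,"dx":0,"dy":0,"dz":0,"fingers":0.02}
  ]
}}

```text
time_s: 17.9
position: [0.5839, -0.0101, -0.0072]
tool_rot: [[0.995, -0.105, 0.0], [-0.105, -0.995, -0.0], [0.0, 0.0, -1.0]]
ft_force: [0.0, 0.7, 0.8]
grip_width: 0.0306
gripper_force: 24.9
```

{"fn": "arm_command", "kwargs": {
  "deltas": [
    {"rx":0,"ry":0,"rz":0,"dx":0,"dy":0,"dz":0.0025,"fingers":0.02},
    {"rx":0,"ry":0,"rz":0,"dx":0,"dy":0,"dz":0,"fingers":0.02},
    {"rx":0,"ry":0,"rz":0,"dx":0,"dy":0,"dz":0,"fingers":0.045},
    {"rx":0,"ry":0,"rz":0,"dx":0,"dy":0,"dz":0,"fingers":0.045},
    {"rx":0,"ry":0,"rz":0,"dx":0,"dy":0,"dz":0,"fingers":0.045},
    {"rx":0,"ry":0,"rz":0,"dx":0,"dy":0,"dz":-0.02,"fingers":0.045},
    {"rx":0,"ry":0,"rz":0,"dx":0,"dy":0,"dz":-0.04,"fingers":0.045},
    {"rx":0,"ry":0,"rz":0,"dx":0,"dy":0,"dz":-0.04,"fingers":0.045}
  ]
}}

```text
time_s: 18.7
position: [0.5835, -0.0097, 0.0908]
tool_rot: [[0.995, -0.104, -0.002], [-0.104, -0.995, 0.0], [-0.002, -0.0, -1.0]]
ft_force: [0.9, 0.0, 0.7]
grip_width: 0.0448
gripper_force: 0.0
```

```bash
python3 -c "
from h import *
plan((378,-270,87,-96),(378,-270,-16,-96))"
```

```text
t 18.7 q [-13.  31.  79.   0.  70.  83.] p [583.5  -9.7  90.8] yaw -96.0 F [0.9 0.  0.7] w 0.0448 0.0
-> (378, -270, 87, np.float64(-96.0)) shift 8 x [-0.0222, 0.035, 0.0005] turn 0 x [-0.0002, 0.0016, 0.0005] q6~ 60
-> (378, -270, -16, np.float64(-96.0)) shift 3 x [0.0, 0.0, 0.0343] turn 0 x [0.0, 0.0, 0.0] q6~ 60
```

{"fn": "arm_command", "kwargs": {
  "deltas": [
    {"rx":0,"ry":0,"rz":0,"dx":-0.0222,"dy":0.035,"dz":0,"fingers":0.06},
    {"rx":0,"ry":0,"rz":0,"dx":-0.0222,"dy":0.035,"dz":0,"fingers":0.06},
    {"rx":0,"ry":0,"rz":0,"dx":-0.0222,"dy":0.035,"dz":0,"fingers":0.06},
    {"rx":0,"ry":0,"rz":0,"dx":-0.0222,"dy":0.035,"dz":0,"fingers":0.06},
    {"rx":0,"ry":0,"rz":0,"dx":-0.0222,"dy":0.035,"dz":0,"fingers":0.06},
    {"rx":0,"ry":0,"rz":0,"dx":-0.0222,"dy":0.035,"dz":0,"fingers":0.06},
    {"rx":0,"ry":0,"rz":0,"dx":-0.0222,"dy":0.035,"dz":0,"fingers":0.06},
    {"rx":0,"ry":0,"rz":0,"dx":-0.0222,"dy":0.035,"dz":0,"fingers":0.06},
    {"rx":0,"ry":0,"rz":0,"dx":0,"dy":0,"dz":0.025,"fingers":0.06},
    {"rx":0,"ry":0,"rz":0,"dx":0,"dy":0,"dz":0,"fingers":0.06},
    {"rx":0,"ry":0,"rz":0,"dx":0,"dy":0,"dz":0,"fingers":0.06}
  ]
}}

```text
time_s: 19.8
position: [0.3782, -0.2694, 0.0652]
tool_rot: [[0.995, -0.104, -0.001], [-0.104, -0.995, 0.001], [-0.001, -0.001, -1.0]]
ft_force: [0.2, -1.0, 1.6]
grip_width: 0.06
gripper_force: 0.0
```

Run:
```python
from h import *
plan((378,-270,-12,-96))
S=env.get_image("scene");T=env.get_image("top")
a=cv2.resize(S["color"][150:230,210:316],(399,300),interpolation=cv2.INTER_CUBIC)
b=cv2.resize(T["color"][140:220,240:346],(399,300),interpolation=cv2.INTER_CUBIC)
c=cv2.resize(S["color"][170:250,340:446],(399,300),interpolation=cv2.INTER_CUBIC)
cv2.imwrite("pics/box2.png",np.vstack([np.hstack([a,b]),np.hstack([c,c*0])]))
f=lambda x:np.round(np.array(x)*1000).tolist()
```

```text
t 19.8 q [-50.  23. 100.   0.  57.  46.] p [ 378.2 -269.4   65.2] yaw -96.0 F [ 0.2 -1.   1.6] w 0.06 0.0
-> (378, -270, -12, np.float64(-96.0)) shift 2 x [-0.0001, 0.0003, 0.0386] turn 0 x [-0.0007, 0.0006, 0.0008] q6~ 60
```

View pics/box2.png

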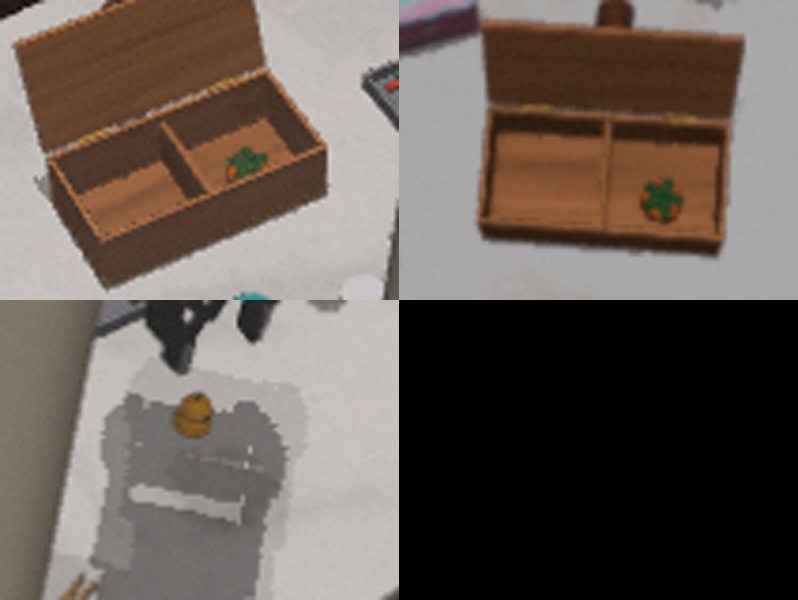

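The lid stands open and the squat pumpkin is upright in the right bay, at crop pixel (661,200). The tall pumpkin is free below the fingers.

{"fn": "arm_command", "kwargs": {
  "deltas": [
    {"rx":0,"ry":0,"rz":0,"dx":0,"dy":0,"dz":0.035,"fingers":0.06},
    {"rx":0,"ry":0,"rz":0,"dx":0,"dy":0,"dz":0.03,"fingers":0.06},
    {"rx":0,"ry":0,"rz":0,"dx":0,"dy":0,"dz":0.013,"fingers":0.06},
    {"rx":0,"ry":0,"rz":0,"dx":0,"dy":0,"dz":0,"fingers":0.06},
    {"rx":0,"ry":0,"rz":0,"dx":0,"dy":0,"dz":0,"fingers":0.02},
    {"rx":0,"ry":0,"rz":0,"dx":0,"dy":0,"dz":0,"fingers":0.02},
    {"rx":0,"ry":0,"rz":0,"dx":0,"dy":0,"dz":0,"fingers":0.02},
    {"rx":0,"ry":0,"rz":0,"dx":0,"dy":0,"dz":0,"fingers":0.02},
    {"rx":0,"ry":0,"rz":0,"dx":0,"dy":0,"dz":0,"fingers":0.02}
  ]
}}

```text
time_s: 20.8
position: [0.3788, -0.2705, -0.0118]
tool_rot: [[0.995, -0.104, 0.002], [-0.104, -0.995, -0.002], [0.002, 0.002, -1.0]]
ft_force: [-0.0, 1.3, 6.6]
grip_width: 0.0231
gripper_force: 23.3
```

{"fn": "arm_command", "kwargs": {
  "deltas": [
    {"rx":0,"ry":0,"rz":0,"dx":0,"dy":0,"dz":0,"fingers":0.045},
    {"rx":0,"ry":0,"rz":0,"dx":0,"dy":0,"dz":0,"fingers":0.045},
    {"rx":0,"ry":0,"rz":0,"dx":0,"dy":0,"dz":0,"fingers":0.045},
    {"rx":0,"ry":0,"rz":0,"dx":0,"dy":0,"dz":0.003,"fingers":0.045},
    {"rx":0,"ry":0,"rz":0,"dx":0,"dy":0,"dz":0.003,"fingers":0.045},
    {"rx":0,"ry":0,"rz":0,"dx":0,"dy":0,"dz":0,"fingers":0.045},
    {"rx":0,"ry":0,"rz":0,"dx":0,"dy":0,"dz":0,"fingers":0.02},
    {"rx":0,"ry":0,"rz":0,"dx":0,"dy":0,"dz":0,"fingers":0.02},
    {"rx":0,"ry":0,"rz":0,"dx":0,"dy":0,"dz":0,"fingers":0.02},
    {"rx":0,"ry":0,"rz":0,"dx":0,"dy":0,"dz":0,"fingers":0.02}
  ]
}}

```text
time_s: 21.8
position: [0.3781, -0.2697, -0.019]
tool_rot: [[0.995, -0.104, 0.0], [-0.104, -0.995, -0.0], [0.0, 0.0, -1.0]]
ft_force: [-0.3, 1.8, 2.6]
grip_width: 0.0268
gripper_force: 24.6
```

{"fn": "arm_command", "kwargs": {
  "deltas": [
    {"rx":0,"ry":0,"rz":0,"dx":0,"dy":0,"dz":-0.02,"fingers":0.02},
    {"rx":0,"ry":0,"rz":0,"dx":0,"dy":0,"dz":-0.03,"fingers":0.02},
    {"rx":0,"ry":0,"rz":0,"dx":0,"dy":0,"dz":-0.03,"fingers":0.02},
    {"rx":0,"ry":0,"rz":0,"dx":0,"dy":0,"dz":-0.025,"fingers":0.02},
    {"rx":0,"ry":0,"rz":0,"dx":0,"dy":0,"dz":0,"fingers":0.02},
    {"rx":0,"ry":0,"rz":0,"dx":0,"dy":0,"dz":0,"fingers":0.02}
  ]
}}

```text
time_s: 22.4
position: [0.3781, -0.2698, 0.0859]
tool_rot: [[0.995, -0.104, 0.0], [-0.104, -0.995, -0.001], [0.0, 0.0, -1.0]]
ft_force: [-0.1, -0.2, -0.0]
grip_width: 0.0269
gripper_force: 24.7
```

```bash
python3 -c "
from h import *
plan((592,81,87,-96),(592,81,-12,-96))"
```

```text
t 22.4 q [-50.  21.  98.  -0.  60.  46.] p [ 378.1 -269.8   85.9] yaw -96.0 F [-0.1 -0.2 -0. ] w 0.0269 24.7
-> (592, 81, 87, np.float64(-96.0)) shift 10 x [0.0176, -0.0371, -0.0001] turn 0 x [0.0005, -0.0005, 0.0006] q6~ 104
-> (592, 81, -12, np.float64(-96.0)) shift 3 x [0.0, 0.0, 0.033] turn 0 x [0.0, 0.0, 0.0] q6~ 104
```

{"fn": "arm_command", "kwargs": {
  "deltas": [
    {"rx":0,"ry":0,"rz":0,"dx":0.0176,"dy":-0.0371,"dz":0,"fingers":0.02},
    {"rx":0,"ry":0,"rz":0,"dx":0.0176,"dy":-0.0371,"dz":0,"fingers":0.02},
    {"rx":0,"ry":0,"rz":0,"dx":0.0176,"dy":-0.0371,"dz":0,"fingers":0.02},
    {"rx":0,"ry":0,"rz":0,"dx":0.0176,"dy":-0.0371,"dz":0,"fingers":0.02},
    {"rx":0,"ry":0,"rz":0,"dx":0.0176,"dy":-0.0371,"dz":0,"fingers":0.02},
    {"rx":0,"ry":0,"rz":0,"dx":0.0176,"dy":-0.0371,"dz":0,"fingers":0.02},
    {"rx":0,"ry":0,"rz":0,"dx":0.0176,"dy":-0.0371,"dz":0,"fingers":0.02},
    {"rx":0,"ry":0,"rz":0,"dx":0.0176,"dy":-0.0371,"dz":0,"fingers":0.02},
    {"rx":0,"ry":0,"rz":0,"dx":0.0176,"dy":-0.0371,"dz":0,"fingers":0.02},
    {"rx":0,"ry":0,"rz":0,"dx":0.0176,"dy":-0.0371,"dz":0,"fingers":0.02},
    {"rx":0,"ry":0,"rz":0,"dx":0,"dy":0,"dz":0,"fingers":0.02},
    {"rx":0,"ry":0,"rz":0,"dx":0,"dy":0,"dz":0,"fingers":0.02}
  ]
}}

```text
time_s: 23.6
position: [0.5911, 0.0815, 0.0841]
tool_rot: [[0.995, -0.102, -0.003], [-0.102, -0.995, 0.0], [-0.003, 0.0, -1.0]]
ft_force: [0.1, 0.1, -0.6]
grip_width: 0.0271
gripper_force: 24.7
```

{"fn": "arm_command", "kwargs": {
  "deltas": [
    {"rx":0,"ry":0,"rz":0,"dx":0,"dy":0,"dz":0.03,"fingers":0.02},
    {"rx":0,"ry":0,"rz":0,"dx":0,"dy":0,"dz":0.03,"fingers":0.02},
    {"rx":0,"ry":0,"rz":0,"dx":0,"dy":0,"dz":0.025,"fingers":0.02},
    {"rx":0,"ry":0,"rz":0,"dx":0,"dy":0,"dz":0.007,"fingers":0.02},
    {"rx":0,"ry":0,"rz":0,"dx":0,"dy":0,"dz":0.003,"fingers":0.02},
    {"rx":0,"ry":0,"rz":0,"dx":0,"dy":0,"dz":0,"fingers":0.02}
  ]
}}

```text
time_s: 24.2
position: [0.592, 0.0804, -0.0085]
tool_rot: [[0.995, -0.105, 0.001], [-0.105, -0.995, -0.0], [0.001, -0.0, -1.0]]
ft_force: [0.6, 0.0, -0.1]
grip_width: 0.027
gripper_force: 24.7
```

{"fn": "arm_command", "kwargs": {
  "deltas": [
    {"rx":0,"ry":0,"rz":0,"dx":0,"dy":0,"dz":0.003,"fingers":0.02},
    {"rx":0,"ry":0,"rz":0,"dx":0,"dy":0,"dz":0.002,"fingers":0.02},
    {"rx":0,"ry":0,"rz":0,"dx":0,"dy":0,"dz":0,"fingers":0.02},
    {"rx":0,"ry":0,"rz":0,"dx":0,"dy":0,"dz":0,"fingers":0.045},
    {"rx":0,"ry":0,"rz":0,"dx":0,"dy":0,"dz":0,"fingers":0.045},
    {"rx":0,"ry":0,"rz":0,"dx":0,"dy":0,"dz":0,"fingers":0.045},
    {"rx":0,"ry":0,"rz":0,"dx":0,"dy":0,"dz":-0.02,"fingers":0.045},
    {"rx":0,"ry":0,"rz":0,"dx":0,"dy":0,"dz":-0.04,"fingers":0.045},
    {"rx":0,"ry":0,"rz":0,"dx":0,"dy":0,"dz":-0.04,"fingers":0.045}
  ]
}}

```text
time_s: 25.1
position: [0.5914, 0.0809, 0.0869]
tool_rot: [[0.995, -0.104, -0.001], [-0.104, -0.995, 0.0], [-0.001, 0.0, -1.0]]
ft_force: [-0.2, 0.6, -0.5]
grip_width: 0.0453
gripper_force: 0.0
```

```bash
python3 -c "
from h import *
plan((423,-2,85,-23))"
```

```text
t 25.1 q [-4. 33. 77.  0. 71. 92.] p [591.4  80.9  86.9] yaw -96.0 F [-0.2  0.6 -0.5] w 0.0453 0.0
-> (423, -2, 85, np.float64(-23.0)) shift 5 x [-0.0318, 0.02, 0.0004] turn 10 x [-0.0001, 0.0001, -0.1274] q6~ 23
```

{"fn": "arm_command", "kwargs": {
  "deltas": [
    {"rx":0,"ry":0,"rz":0,"dx":-0.0318,"dy":0.02,"dz":0,"fingers":0.06},
    {"rx":0,"ry":0,"rz":0,"dx":-0.0318,"dy":0.02,"dz":0,"fingers":0.06},
    {"rx":0,"ry":0,"rz":0,"dx":-0.0318,"dy":0.02,"dz":0,"fingers":0.06},
    {"rx":0,"ry":0,"rz":0,"dx":-0.0318,"dy":0.02,"dz":0,"fingers":0.06},
    {"rx":0,"ry":0,"rz":0,"dx":-0.0318,"dy":0.02,"dz":0,"fingers":0.06},
    {"rx":0,"ry":0,"rz":-0.127,"dx":0,"dy":0,"dz":0,"fingers":0.06},
    {"rx":0,"ry":0,"rz":-0.127,"dx":0,"dy":0,"dz":0,"fingers":0.06},
    {"rx":0,"ry":0,"rz":-0.127,"dx":0,"dy":0,"dz":0,"fingers":0.06},
    {"rx":0,"ry":0,"rz":-0.127,"dx":0,"dy":0,"dz":0,"fingers":0.06},
    {"rx":0,"ry":0,"rz":-0.127,"dx":0,"dy":0,"dz":0,"fingers":0.06},
    {"rx":0,"ry":0,"rz":-0.127,"dx":0,"dy":0,"dz":0,"fingers":0.06},
    {"rx":0,"ry":0,"rz":-0.127,"dx":0,"dy":0,"dz":0,"fingers":0.06}
  ]
}}

```text
time_s: 26.3
position: [0.4233, -0.002, 0.0862]
tool_rot: [[0.704, 0.71, 0.001], [0.71, -0.704, -0.0], [0.0, 0.001, -1.0]]
ft_force: [-0.0, -0.1, -0.8]
grip_width: 0.0599
gripper_force: 0.0
```

Run:
```python
from h import *
plan((423,-2,-1,-45))
```

```text
t 26.3 q [-16.  18. 104.   0.  58.  28.] p [423.3  -2.   86.2] yaw -44.7 F [-0.  -0.1 -0.8] w 0.0599 0.0
-> (423, -2, -1, np.float64(-45.0)) shift 3 x [-0.0001, -0.0001, 0.0291] turn 1 x [0.0005, -0.0003, 0.0047] q6~ 45
```

{"fn": "arm_command", "kwargs": {
  "deltas": [
    {"rx":0,"ry":0,"rz":0,"dx":0,"dy":0,"dz":0.03,"fingers":0.06},
    {"rx":0,"ry":0,"rz":0,"dx":0,"dy":0,"dz":0.03,"fingers":0.06},
    {"rx":0,"ry":0,"rz":0,"dx":0,"dy":0,"dz":0.017,"fingers":0.06},
    {"rx":0,"ry":0,"rz":0,"dx":0,"dy":0,"dz":0.01,"fingers":0.06},
    {"rx":0,"ry":0,"rz":0,"dx":0,"dy":0,"dz":0,"fingers":0.06},
    {"rx":0,"ry":0,"rz":0,"dx":0,"dy":0,"dz":0,"fingers":0.03},
    {"rx":0,"ry":0,"rz":0,"dx":0,"dy":0,"dz":0,"fingers":0.03},
    {"rx":0,"ry":0,"rz":0,"dx":0,"dy":0,"dz":0,"fingers":0.03},
    {"rx":0,"ry":0,"rz":0,"dx":0,"dy":0,"dz":0,"fingers":0.03},
    {"rx":0,"ry":0,"rz":0,"dx":0,"dy":0,"dz":0,"fingers":0.03}
  ],
  "squeeze": 40
}}

```text
time_s: 27.3
position: [0.4238, -0.0021, -0.0002]
tool_rot: [[0.707, 0.707, 0.002], [0.707, -0.707, -0.001], [0.001, 0.002, -1.0]]
ft_force: [-0.4, 0.8, 7.6]
grip_width: 0.0352
gripper_force: 39.8
```

{"fn": "arm_command", "kwargs": {
  "deltas": [
    {"rx":0,"ry":0,"rz":0,"dx":0,"dy":0,"dz":-0.005,"fingers":0.03},
    {"rx":0,"ry":0,"rz":0,"dx":0,"dy":0,"dz":-0.01,"fingers":0.03},
    {"rx":0,"ry":0,"rz":0,"dx":0,"dy":0,"dz":-0.02,"fingers":0.03},
    {"rx":0,"ry":0,"rz":0,"dx":0,"dy":0,"dz":-0.025,"fingers":0.03},
    {"rx":0,"ry":0,"rz":0,"dx":0,"dy":0,"dz":0,"fingers":0.03},
    {"rx":0,"ry":0,"rz":0,"dx":0,"dy":0,"dz":0,"fingers":0.03}
  ]
}}

```text
time_s: 27.9
position: [0.4233, -0.002, 0.0593]
tool_rot: [[0.707, 0.707, 0.001], [0.707, -0.707, -0.0], [0.001, 0.001, -1.0]]
ft_force: [-0.0, -0.4, -0.8]
grip_width: 0.0354
gripper_force: 40.0
```

Run:
```python
from h import *
plan((565,243,64,-45))
S=env.get_image("scene");T=env.get_image("top")
a=cv2.resize(S["color"][190:270,260:366],(399,300),interpolation=cv2.INTER_CUBIC)
b=cv2.resize(T["color"][150:230,240:346],(399,300),interpolation=cv2.INTER_CUBIC)
c=cv2.resize(S["color"][220:300,150:256],(399,300),interpolation=cv2.INTER_CUBIC)
d=cv2.resize(T["color"][170:250,170:276],(399,300),interpolation=cv2.INTER_CUBIC)
cv2.imwrite("pics/pot.png",np.vstack([np.hstack([a,b]),np.hstack([c,d])]))
```

```text
t 27.9 q [-16.  20. 106.   0.  53.  29.] p [423.3  -2.   59.3] yaw -45.0 F [-0.  -0.4 -0.8] w 0.0354 40.0
-> (565, 243, 64, np.float64(-45.0)) shift 7 x [0.0391, -0.0105, -0.0007] turn 0 x [0.001, -0.0006, -0.0005] q6~ 68
```

View pics/pot.png

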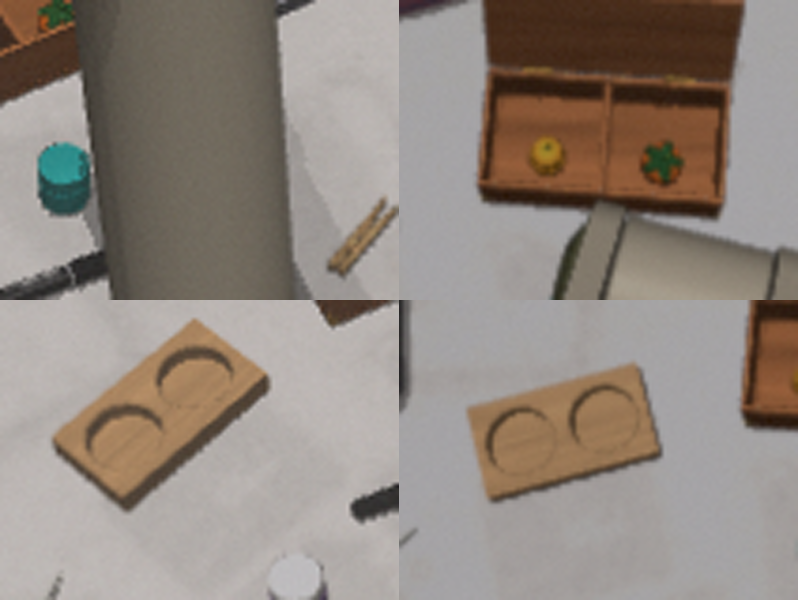

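Both pumpkins stand upright in their bays, at crop pixels (547,155) and (661,162). The stand is clear, with well rims at (605,418) and (522,443).

Run:
```python
from h import *
S=env.get_image("scene");T=env.get_image("top")
f=lambda x:np.round(np.array(x)*1000).tolist();k=399/106
for a,b in(((605,418),(195,378)),((522,443),(124,436))):
  print(f(at(T,(170+(a[0]-399)/k-.3,170+(a[1]-300)/k-.3),.02)),f(at(S,(150+b[0]/k-.3,220+(b[1]-300)/k-.3),.02)))
```

```text
[568.0, 242.0, 20.0] [563.0, 245.0, 20.0]
[550.0, 308.0, 20.0] [548.0, 311.0, 20.0]
```

{"fn": "arm_command", "kwargs": {
  "deltas": [
    {"rx":0,"ry":0,"rz":0,"dx":0,"dy":0,"dz":-0.015,"fingers":0.03},
    {"rx":0,"ry":0,"rz":0,"dx":0.0391,"dy":-0.0105,"dz":0,"fingers":0.03},
    {"rx":0,"ry":0,"rz":0,"dx":0.0391,"dy":-0.0105,"dz":0,"fingers":0.03},
    {"rx":0,"ry":0,"rz":0,"dx":0.0391,"dy":-0.0105,"dz":0,"fingers":0.03},
    {"rx":0,"ry":0,"rz":0,"dx":0.0391,"dy":-0.0105,"dz":0,"fingers":0.03},
    {"rx":0,"ry":0,"rz":0,"dx":0.0391,"dy":-0.0105,"dz":0,"fingers":0.03},
    {"rx":0,"ry":0,"rz":0,"dx":0.0391,"dy":-0.0105,"dz":0,"fingers":0.03},
    {"rx":0,"ry":0,"rz":0,"dx":0.0391,"dy":-0.0105,"dz":0,"fingers":0.03},
    {"rx":0,"ry":0,"rz":0,"dx":0,"dy":0,"dz":0,"fingers":0.03},
    {"rx":0,"ry":0,"rz":0,"dx":0,"dy":0,"dz":0,"fingers":0.03},
    {"rx":0,"ry":0,"rz":0,"dx":0,"dy":0,"dz":0,"fingers":0.03}
  ]
}}

```text
time_s: 29.2
position: [0.5643, 0.2426, 0.0733]
tool_rot: [[0.708, 0.706, -0.002], [0.706, -0.708, -0.001], [-0.002, -0.001, -1.0]]
ft_force: [-0.8, 1.1, -0.5]
grip_width: 0.0353
gripper_force: 40.1
```

Run:
```python
from h import *
plan((565.5,243.5,5,-45))
```

```text
t 29.2 q [12. 35. 75. -0. 70. 57.] p [564.3 242.6  73.3] yaw -45.1 F [-0.8  1.1 -0.5] w 0.0353 40.1
-> (565.5, 243.5, 5, np.float64(-45.0)) shift 2 x [0.0008, 0.0001, 0.0341] turn 0 x [-0.0008, 0.0016, -0.0012] q6~ 68
```

Bottom of the pot should meet the well's floor at TCP z ≈ 4.8 mm.

{"fn": "arm_command", "kwargs": {
  "deltas": [
    {"rx":0,"ry":0,"rz":0,"dx":0.0015,"dy":0,"dz":0.025,"fingers":0.03},
    {"rx":0,"ry":0,"rz":0,"dx":0,"dy":0,"dz":0.02,"fingers":0.03},
    {"rx":0,"ry":0,"rz":0,"dx":0,"dy":0,"dz":0.01,"fingers":0.03},
    {"rx":0,"ry":0,"rz":0,"dx":0,"dy":0,"dz":0.006,"fingers":0.03},
    {"rx":0,"ry":0,"rz":0,"dx":0,"dy":0,"dz":0.004,"fingers":0.03},
    {"rx":0,"ry":0,"rz":0,"dx":0,"dy":0,"dz":0,"fingers":0.03}
  ]
}}

```text
time_s: 29.8
position: [0.5661, 0.2443, 0.0091]
tool_rot: [[0.708, 0.706, 0.0], [0.706, -0.708, 0.0], [0.0, 0.0, -1.0]]
ft_force: [-0.0, -0.6, -1.3]
grip_width: 0.0353
gripper_force: 40.1
```

{"fn": "arm_command", "kwargs": {
  "deltas": [
    {"rx":0,"ry":0,"rz":0,"dx":0,"dy":0,"dz":0.002,"fingers":0.03},
    {"rx":0,"ry":0,"rz":0,"dx":0,"dy":0,"dz":0.002,"fingers":0.03},
    {"rx":0,"ry":0,"rz":0,"dx":0,"dy":0,"dz":0,"fingers":0.03}
  ]
}}

```text
time_s: 30.1
position: [0.5661, 0.2445, 0.005]
tool_rot: [[0.707, 0.707, 0.0], [0.707, -0.707, 0.0], [0.0, 0.0, -1.0]]
ft_force: [0.2, -0.1, -0.0]
grip_width: 0.0353
gripper_force: 40.2
```

{"fn": "arm_command", "kwargs": {
  "deltas": [
    {"rx":0,"ry":0,"rz":0,"dx":0,"dy":0,"dz":0.0005,"fingers":0.03},
    {"rx":0,"ry":0,"rz":0,"dx":0,"dy":0,"dz":0,"fingers":0.055},
    {"rx":0,"ry":0,"rz":0,"dx":0,"dy":0,"dz":0,"fingers":0.055},
    {"rx":0,"ry":0,"rz":0,"dx":0,"dy":0,"dz":0,"fingers":0.055},
    {"rx":0,"ry":0,"rz":0,"dx":0,"dy":0,"dz":-0.01,"fingers":0.06},
    {"rx":0,"ry":0,"rz":0,"dx":0,"dy":0,"dz":-0.03,"fingers":0.06},
    {"rx":0,"ry":0,"rz":0,"dx":0,"dy":0,"dz":-0.035,"fingers":0.06},
    {"rx":0,"ry":0,"rz":0,"dx":0,"dy":0,"dz":0,"fingers":0.06}
  ]
}}

```text
time_s: 30.9
position: [0.5684, 0.2451, 0.0849]
tool_rot: [[0.707, 0.707, 0.009], [0.707, -0.707, 0.002], [0.008, 0.005, -1.0]]
ft_force: [0.9, 0.1, 0.8]
grip_width: 0.0601
gripper_force: 0.0
```

Run:
```python
from h import *
plan((371.5,273.5,80,-45),(371.5,273.5,-1,-45))
```

```text
t 30.9 q [12. 34. 74.  0. 71. 57.] p [568.4 245.1  84.9] yaw -45.0 F [0.9 0.1 0.8] w 0.0601 0.0
-> (371.5, 273.5, 80, np.float64(-45.0)) shift 5 x [-0.0238, -0.0319, 0.0006] turn 1 x [0.005, -0.0078, -0.0005] q6~ 81
-> (371.5, 273.5, -1, np.float64(-45.0)) shift 2 x [0.0, 0.0, 0.0405] turn 0 x [0.0, 0.0, 0.0] q6~ 81
```

{"fn": "arm_command", "kwargs": {
  "deltas": [
    {"rx":0,"ry":0,"rz":0,"dx":-0.0234,"dy":-0.0316,"dz":0,"fingers":0.06},
    {"rx":0,"ry":0,"rz":0,"dx":-0.0234,"dy":-0.0316,"dz":0,"fingers":0.06},
    {"rx":0,"ry":0,"rz":0,"dx":-0.0234,"dy":-0.0316,"dz":0,"fingers":0.06},
    {"rx":0,"ry":0,"rz":0,"dx":-0.0234,"dy":-0.0316,"dz":0,"fingers":0.06},
    {"rx":0,"ry":0,"rz":0,"dx":-0.0234,"dy":-0.0316,"dz":0,"fingers":0.06},
    {"rx":0,"ry":0,"rz":0,"dx":0,"dy":0,"dz":0,"fingers":0.06},
    {"rx":0,"ry":0,"rz":0,"dx":0,"dy":0,"dz":0,"fingers":0.06},
    {"rx":0,"ry":0,"rz":0,"dx":0,"dy":0,"dz":0,"fingers":0.06}
  ]
}}

```text
time_s: 31.7
position: [0.3727, 0.2736, 0.0796]
tool_rot: [[0.708, 0.706, 0.001], [0.706, -0.708, 0.0], [0.001, 0.001, -1.0]]
ft_force: [-0.2, -0.9, 0.1]
grip_width: 0.0597
gripper_force: 0.0
```

Run:
```python
from h import *
plan((371.5,273.5,-1,-45))
S=env.get_image("scene");T=env.get_image("top")
a=cv2.resize(S["color"][225:305,150:256],(399,300),interpolation=cv2.INTER_CUBIC)
b=cv2.resize(T["color"][170:250,170:276],(399,300),interpolation=cv2.INTER_CUBIC)
cv2.imwrite("pics/pot2.png",np.hstack([a,b]))
```

```text
t 31.7 q [22. 22. 99. -0. 59. 67.] p [372.7 273.6  79.6] yaw -45.1 F [-0.2 -0.9  0.1] w 0.0597 0.0
-> (371.5, 273.5, -1, np.float64(-45.0)) shift 2 x [-0.0005, -0.0004, 0.0403] turn 0 x [0.0005, -0.0011, -0.0011] q6~ 81
```

View pics/pot2.png

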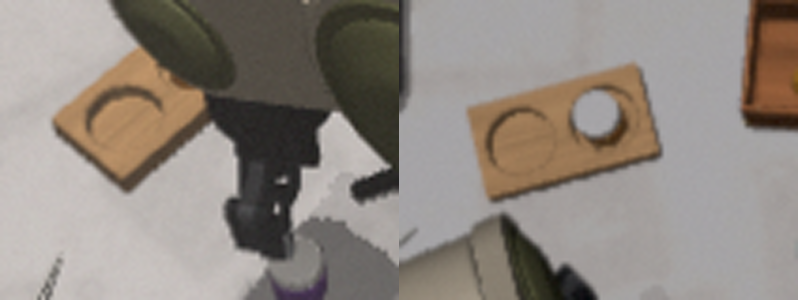

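The orange pot stands in the near well, with its lid at (600,112) against the rim centre at (605,118). That offset is parallax. Next is the purple pot.

{"fn": "arm_command", "kwargs": {
  "deltas": [
    {"rx":0,"ry":0,"rz":0,"dx":0,"dy":0,"dz":0.03,"fingers":0.06},
    {"rx":0,"ry":0,"rz":0,"dx":0,"dy":0,"dz":0.03,"fingers":0.06},
    {"rx":0,"ry":0,"rz":0,"dx":0,"dy":0,"dz":0.0205,"fingers":0.06},
    {"rx":0,"ry":0,"rz":0,"dx":0,"dy":0,"dz":0,"fingers":0.06},
    {"rx":0,"ry":0,"rz":0,"dx":0,"dy":0,"dz":0,"fingers":0.06},
    {"rx":0,"ry":0,"rz":0,"dx":0,"dy":0,"dz":0,"fingers":0.03},
    {"rx":0,"ry":0,"rz":0,"dx":0,"dy":0,"dz":0,"fingers":0.03},
    {"rx":0,"ry":0,"rz":0,"dx":0,"dy":0,"dz":0,"fingers":0.03},
    {"rx":0,"ry":0,"rz":0,"dx":0,"dy":0,"dz":0,"fingers":0.03},
    {"rx":0,"ry":0,"rz":0,"dx":0,"dy":0,"dz":0,"fingers":0.03}
  ]
}}

```text
time_s: 32.8
position: [0.3724, 0.2738, 0.0002]
tool_rot: [[0.708, 0.707, 0.003], [0.707, -0.708, 0.001], [0.003, 0.001, -1.0]]
ft_force: [-0.2, -0.7, 5.3]
grip_width: 0.0355
gripper_force: 39.4
```

Run:
```python
from h import *
plan()
T=env.get_image("top");k=399/106
print(at(T,(170+(600-399)/k-.3,170+112/k-.3),.046))
```

```text
t 32.8 q [ 22.  29. 104.  -0.  46.  67.] p [3.724e+02 2.738e+02 2.000e-01] yaw -45.0 F [-0.2 -0.7  5.3] w 0.0355 39.4
[0.5667282  0.24113475 0.046     ]
```

{"fn": "arm_command", "kwargs": {
  "deltas": [
    {"rx":0,"ry":0,"rz":0,"dx":0,"dy":0,"dz":-0.005,"fingers":0.03},
    {"rx":0,"ry":0,"rz":0,"dx":0,"dy":0,"dz":-0.02,"fingers":0.03},
    {"rx":0,"ry":0,"rz":0,"dx":0,"dy":0,"dz":-0.025,"fingers":0.03},
    {"rx":0,"ry":0,"rz":0,"dx":0,"dy":0,"dz":-0.025,"fingers":0.03},
    {"rx":0,"ry":0,"rz":0,"dx":0.0301,"dy":0.0199,"dz":0,"fingers":0.03},
    {"rx":0,"ry":0,"rz":0,"dx":0.0301,"dy":0.0199,"dz":0,"fingers":0.03},
    {"rx":0,"ry":0,"rz":0,"dx":0.0301,"dy":0.0199,"dz":0,"fingers":0.03},
    {"rx":0,"ry":0,"rz":0,"dx":0.0301,"dy":0.0199,"dz":0,"fingers":0.03},
    {"rx":0,"ry":0,"rz":0,"dx":0.0301,"dy":0.0199,"dz":0,"fingers":0.03},
    {"rx":0,"ry":0,"rz":0,"dx":0,"dy":0,"dz":0,"fingers":0.03},
    {"rx":0,"ry":0,"rz":0,"dx":0,"dy":0,"dz":0,"fingers":0.03}
  ]
}}

```text
time_s: 33.95
position: [0.5483, 0.3094, 0.074]
tool_rot: [[0.708, 0.707, -0.0], [0.707, -0.708, -0.0], [-0.0, -0.0, -1.0]]
ft_force: [-0.8, -0.6, -0.5]
grip_width: 0.0356
gripper_force: 40.0
```

Run:
```python
from h import *
plan((549.5,309.5,5,-45))
```

```text
t 33.95 q [19. 36. 72.  0. 72. 64.] p [548.3 309.4  74. ] yaw -45.0 F [-0.8 -0.6 -0.5] w 0.0356 40.0
-> (549.5, 309.5, 5, np.float64(-45.0)) shift 2 x [0.0004, 0.0004, 0.0345] turn 0 x [-0.0002, 0.0003, -0.0009] q6~ 74
```

{"fn": "arm_command", "kwargs": {
  "deltas": [
    {"rx":0,"ry":0,"rz":0,"dx":0.001,"dy":0,"dz":0.025,"fingers":0.03},
    {"rx":0,"ry":0,"rz":0,"dx":0,"dy":0,"dz":0.02,"fingers":0.03},
    {"rx":0,"ry":0,"rz":0,"dx":0,"dy":0,"dz":0.01,"fingers":0.03},
    {"rx":0,"ry":0,"rz":0,"dx":0,"dy":0,"dz":0.006,"fingers":0.03},
    {"rx":0,"ry":0,"rz":0,"dx":0,"dy":0,"dz":0.004,"fingers":0.03},
    {"rx":0,"ry":0,"rz":0,"dx":0,"dy":0,"dz":0.002,"fingers":0.03},
    {"rx":0,"ry":0,"rz":0,"dx":0,"dy":0,"dz":0.0015,"fingers":0.03},
    {"rx":0,"ry":0,"rz":0,"dx":0,"dy":0,"dz":0,"fingers":0.03}
  ]
}}

```text
time_s: 34.75
position: [0.5492, 0.3103, 0.0057]
tool_rot: [[0.708, 0.707, 0.0], [0.707, -0.708, 0.0], [0.0, 0.0, -1.0]]
ft_force: [-0.3, -0.4, 0.8]
grip_width: 0.0349
gripper_force: 40.1
```

{"fn": "arm_command", "kwargs": {
  "deltas": [
    {"rx":0,"ry":0,"rz":0,"dx":0,"dy":0,"dz":0,"fingers":0.055},
    {"rx":0,"ry":0,"rz":0,"dx":0,"dy":0,"dz":0,"fingers":0.055},
    {"rx":0,"ry":0,"rz":0,"dx":0,"dy":0,"dz":0,"fingers":0.055},
    {"rx":0,"ry":0,"rz":0,"dx":0,"dy":0,"dz":-0.01,"fingers":0.055},
    {"rx":0,"ry":0,"rz":0,"dx":0,"dy":0,"dz":-0.03,"fingers":0.055},
    {"rx":0,"ry":0,"rz":0,"dx":0,"dy":0,"dz":-0.03,"fingers":0.055}
  ]
}}

```text
time_s: 35.35
position: [0.5489, 0.3102, 0.0767]
tool_rot: [[0.708, 0.707, -0.001], [0.707, -0.708, -0.0], [-0.001, -0.0, -1.0]]
ft_force: [-0.6, 0.7, -0.1]
grip_width: 0.0549
gripper_force: 0.0
```

{"fn": "arm_command", "kwargs": {
  "deltas": [
    {"rx":0,"ry":0,"rz":0,"dx":-0.0383,"dy":0.0025,"dz":0,"fingers":0.055},
    {"rx":0,"ry":0,"rz":0,"dx":-0.0383,"dy":0.0025,"dz":0,"fingers":0.055},
    {"rx":0,"ry":0,"rz":0,"dx":-0.0383,"dy":0.0025,"dz":0,"fingers":0.055},
    {"rx":0,"ry":0,"rz":0,"dx":-0.0383,"dy":0.0025,"dz":0,"fingers":0.055},
    {"rx":0,"ry":0,"rz":0,"dx":-0.0383,"dy":0.0025,"dz":0,"fingers":0.055},
    {"rx":0,"ry":0,"rz":0,"dx":-0.0383,"dy":0.0025,"dz":0,"fingers":0.055},
    {"rx":0,"ry":0,"rz":-0.118,"dx":0,"dy":0,"dz":0,"fingers":0.055},
    {"rx":0,"ry":0,"rz":-0.118,"dx":0,"dy":0,"dz":0,"fingers":0.055},
    {"rx":0,"ry":0,"rz":-0.118,"dx":0,"dy":0,"dz":0,"fingers":0.055},
    {"rx":0,"ry":0,"rz":-0.118,"dx":0,"dy":0,"dz":0,"fingers":0.055},
    {"rx":0,"ry":0,"rz":-0.118,"dx":0,"dy":0,"dz":0,"fingers":0.055},
    {"rx":0,"ry":0,"rz":0,"dx":0,"dy":0,"dz":0,"fingers":0.055}
  ]
}}

```text
time_s: 36.55
position: [0.3974, 0.1373, 0.0761]
tool_rot: [[0.194, 0.981, 0.001], [0.981, -0.194, 0.0], [0.0, 0.001, -1.0]]
ft_force: [0.0, -0.5, 0.5]
grip_width: 0.0551
gripper_force: 0.0
```

Run:
```python
from h import *
plan((397,137.5,-15,-11.2))
S=env.get_image("scene");T=env.get_image("top")
f=lambda im,x,y:cv2.resize(im["color"][y:y+80,x:x+106],(399,300),interpolation=cv2.INTER_CUBIC)
cv2.imwrite("pics/mk.png",np.vstack([np.hstack([f(S,150,225),f(T,170,170)]),np.hstack([f(S,230,230),f(T,210,220)])]))
```

```text
t 36.55 q [  3.  18. 106.  -0.  56.  14.] p [397.4 137.3  76.1] yaw -11.2 F [ 0.  -0.5  0.5] w 0.0551 0.0
-> (397, 137.5, -15, np.float64(-11.2)) shift 3 x [0.0, -0.0002, 0.0304] turn 0 x [0.0012, -0.0003, 0.0005] q6~ 30
```

View pics/mk.png

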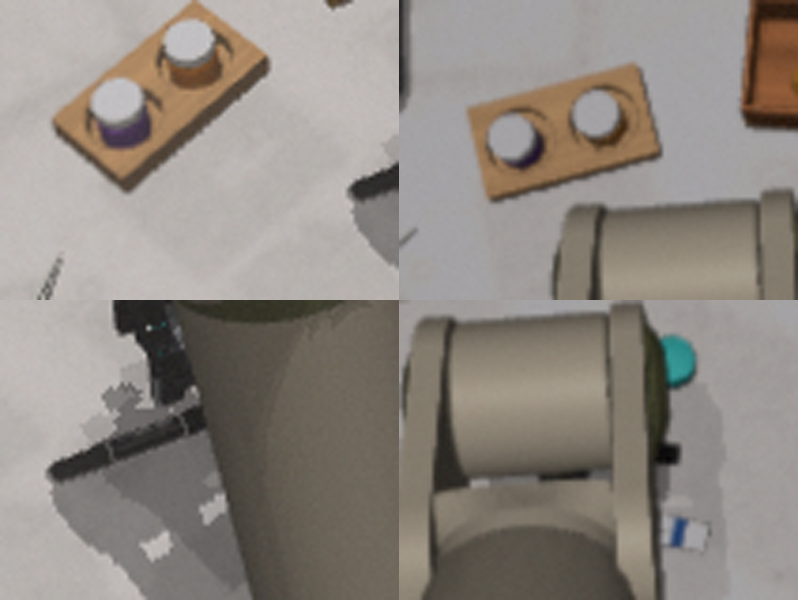

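Both pots stand upright in their wells, with lids at crop pixels (118,100) and (188,44). The marker lies under the fingers. I'll descend with a guard on the contact force.

{"fn": "arm_command", "kwargs": {
  "deltas": [
    {"rx":0,"ry":0,"rz":0,"dx":0,"dy":0,"dz":0.035,"fingers":0.045},
    {"rx":0,"ry":0,"rz":0,"dx":0,"dy":0,"dz":0.03,"fingers":0.045},
    {"rx":0,"ry":0,"rz":0,"dx":0,"dy":0,"dz":0.02,"fingers":0.045},
    {"rx":0,"ry":0,"rz":0,"dx":0,"dy":0,"dz":0.008,"fingers":0.045},
    {"rx":0,"ry":0,"rz":0,"dx":0,"dy":0,"dz":0.003,"fingers":0.045},
    {"rx":0,"ry":0,"rz":0,"dx":0,"dy":0,"dz":0,"fingers":0.045}
  ]
}}

```text
time_s: 37.25
position: [0.3975, 0.1373, -0.0202]
tool_rot: [[0.196, 0.981, 0.001], [0.981, -0.196, 0.0], [0.0, 0.001, -1.0]]
ft_force: [0.1, -0.6, 0.1]
grip_width: 0.0451
gripper_force: 0.0
```

{"fn": "arm_command", "kwargs": {
  "deltas": [
    {"rx":0,"ry":0,"rz":0,"dx":0,"dy":0,"dz":0.002,"fingers":0.045},
    {"rx":0,"ry":0,"rz":0,"dx":0,"dy":0,"dz":0,"fingers":0.045},
    {"rx":0,"ry":0,"rz":0,"dx":0,"dy":0,"dz":0,"fingers":0.005},
    {"rx":0,"ry":0,"rz":0,"dx":0,"dy":0,"dz":0,"fingers":0.005},
    {"rx":0,"ry":0,"rz":0,"dx":0,"dy":0,"dz":0,"fingers":0.005},
    {"rx":0,"ry":0,"rz":0,"dx":0,"dy":0,"dz":0,"fingers":0.005},
    {"rx":0,"ry":0,"rz":0,"dx":0,"dy":0,"dz":0,"fingers":0.005},
    {"rx":0,"ry":0,"rz":0,"dx":0,"dy":0,"dz":0,"fingers":0.005}
  ]
}}

```text
time_s: 38.05
position: [0.3973, 0.1373, -0.0222]
tool_rot: [[0.195, 0.981, 0.001], [0.981, -0.195, 0.0], [0.0, 0.001, -1.0]]
ft_force: [-0.0, 0.5, 6.0]
grip_width: 0.014
gripper_force: 39.0
```

{"fn": "arm_command", "kwargs": {
  "deltas": [
    {"rx":0,"ry":0,"rz":0,"dx":0,"dy":0,"dz":0,"fingers":0.035},
    {"rx":0,"ry":0,"rz":0,"dx":0,"dy":0,"dz":0,"fingers":0.035},
    {"rx":0,"ry":0,"rz":0,"dx":0,"dy":0,"dz":0.002,"fingers":0.035},
    {"rx":0,"ry":0,"rz":0,"dx":0,"dy":0,"dz":0.002,"fingers":0.035},
    {"rx":0,"ry":0,"rz":0,"dx":0,"dy":0,"dz":0,"fingers":0.035},
    {"rx":0,"ry":0,"rz":0,"dx":0,"dy":0,"dz":0,"fingers":0.005},
    {"rx":0,"ry":0,"rz":0,"dx":0,"dy":0,"dz":0,"fingers":0.005},
    {"rx":0,"ry":0,"rz":0,"dx":0,"dy":0,"dz":0,"fingers":0.005},
    {"rx":0,"ry":0,"rz":0,"dx":0,"dy":0,"dz":0,"fingers":0.005},
    {"rx":0,"ry":0,"rz":0,"dx":0,"dy":0,"dz":0,"fingers":0.005}
  ]
}}

```text
time_s: 39.05
position: [0.399, 0.1372, -0.024]
tool_rot: [[0.194, 0.981, 0.006], [0.981, -0.194, -0.0], [0.001, 0.006, -1.0]]
ft_force: [-4.4, -2.4, 47.7]
grip_width: 0.0141
gripper_force: 69.5
```

{"fn": "arm_command", "kwargs": {
  "deltas": [
    {"rx":0,"ry":0,"rz":0,"dx":0,"dy":0,"dz":-0.005,"fingers":0.005},
    {"rx":0,"ry":0,"rz":0,"dx":0,"dy":0,"dz":-0.01,"fingers":0.005},
    {"rx":0,"ry":0,"rz":0,"dx":0,"dy":0,"dz":-0.025,"fingers":0.005},
    {"rx":0,"ry":0,"rz":0,"dx":0,"dy":0,"dz":-0.03,"fingers":0.005},
    {"rx":0,"ry":0,"rz":0,"dx":0,"dy":0,"dz":-0.03,"fingers":0.005},
    {"rx":0,"ry":0,"rz":0,"dx":0,"dy":0,"dz":0,"fingers":0.005},
    {"rx":0,"ry":0,"rz":0,"dx":0,"dy":0,"dz":0,"fingers":0.005}
  ]
}}

```text
time_s: 39.75
position: [0.397, 0.1372, 0.0733]
tool_rot: [[0.195, 0.981, 0.0], [0.981, -0.195, 0.0], [0.0, 0.0, -1.0]]
ft_force: [-0.3, -0.5, -0.5]
grip_width: 0.0141
gripper_force: 40.8
```

Run:
```python
from h import *
plan((400,-60,76,-4.5),(537,-231.5,76,-4.5))
S=env.get_image("scene");T=env.get_image("top")
f=lambda im,x,y:cv2.resize(im["color"][y:y+80,x:x+106],(399,300),interpolation=cv2.INTER_CUBIC)
cv2.imwrite("pics/mk2.png",np.hstack([f(S,220,210),f(T,210,220)]))
```

```text
t 39.75 q [  3.  19. 106.   0.  55.  14.] p [397.  137.2  73.3] yaw -11.2 F [-0.3 -0.5 -0.5] w 0.0141 40.8
-> (400, -60, 76, np.float64(-4.5)) shift 5 x [-0.0386, 0.0083, -0.0005] turn 1 x [0.0004, -0.0001, -0.1174] q6~ -4
-> (537, -231.5, 76, np.float64(-4.5)) shift 6 x [-0.0267, 0.025, 0.0] turn 0 x [0.0, 0.0, 0.0] q6~ -19
```

View pics/mk2.png

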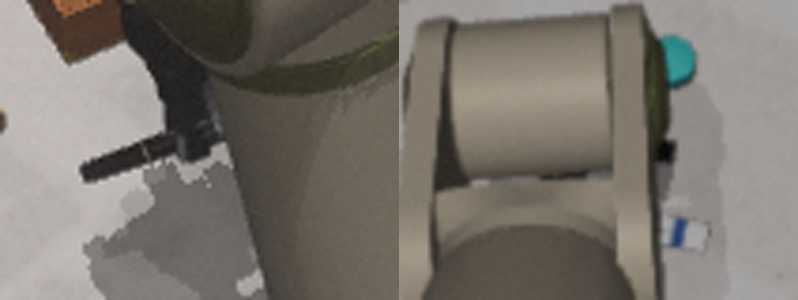

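{"fn": "arm_command", "kwargs": {
  "deltas": [
    {"rx":0,"ry":0,"rz":-0.117,"dx":0,"dy":0,"dz":0,"fingers":0.005},
    {"rx":0,"ry":0,"rz":0,"dx":-0.0357,"dy":0.0168,"dz":0,"fingers":0.005},
    {"rx":0,"ry":0,"rz":0,"dx":-0.0357,"dy":0.0168,"dz":0,"fingers":0.005},
    {"rx":0,"ry":0,"rz":0,"dx":-0.0357,"dy":0.0168,"dz":0,"fingers":0.005},
    {"rx":0,"ry":0,"rz":0,"dx":-0.0357,"dy":0.0168,"dz":0,"fingers":0.005},
    {"rx":0,"ry":0,"rz":0,"dx":-0.0357,"dy":0.0168,"dz":0,"fingers":0.005},
    {"rx":0,"ry":0,"rz":0,"dx":-0.0357,"dy":0.0168,"dz":0,"fingers":0.005},
    {"rx":0,"ry":0,"rz":0,"dx":-0.0357,"dy":0.0168,"dz":0,"fingers":0.005},
    {"rx":0,"ry":0,"rz":0,"dx":-0.0357,"dy":0.0168,"dz":0,"fingers":0.005},
    {"rx":0,"ry":0,"rz":0,"dx":-0.0357,"dy":0.0168,"dz":0,"fingers":0.005},
    {"rx":0,"ry":0,"rz":0,"dx":-0.0357,"dy":0.0168,"dz":0,"fingers":0.005},
    {"rx":0,"ry":0,"rz":0,"dx":0,"dy":0,"dz":0,"fingers":0.005}
  ]
}}

```text
time_s: 41.05
position: [0.537, -0.236, 0.0714]
tool_rot: [[0.082, 0.997, -0.001], [0.997, -0.082, -0.0], [-0.0, -0.001, -1.0]]
ft_force: [0.5, 1.4, -0.5]
grip_width: 0.0137
gripper_force: 40.8
```

{"fn": "arm_command", "kwargs": {
  "deltas": [
    {"rx":0,"ry":0,"rz":0,"dx":0,"dy":0,"dz":0,"fingers":0.005},
    {"rx":0,"ry":0,"rz":0,"dx":0,"dy":0,"dz":0,"fingers":0.005}
  ]
}}

```text
time_s: 41.25
position: [0.5357, -0.2308, 0.0724]
tool_rot: [[0.078, 0.997, -0.002], [0.997, -0.078, 0.002], [0.001, -0.002, -1.0]]
ft_force: [-0.1, 1.2, -0.4]
grip_width: 0.0137
gripper_force: 40.8
```

Run:
```python
from h import *
plan((537,-231.5,-14,-4.5))
```

```text
t 41.25 q [-35.  32.  80.   0.  68. -30.] p [ 535.7 -230.8   72.4] yaw -4.5 F [-0.1  1.2 -0.4] w 0.0137 40.8
-> (537, -231.5, -14, np.float64(-4.5)) shift 3 x [-0.0002, 0.0005, 0.0288] turn 0 x [-0.0022, -0.0014, 0.0001] q6~ -19
```

{"fn": "arm_command", "kwargs": {
  "deltas": [
    {"rx":0,"ry":0,"rz":0,"dx":0,"dy":0,"dz":0.03,"fingers":0.005},
    {"rx":0,"ry":0,"rz":0,"dx":0,"dy":0,"dz":0.03,"fingers":0.005},
    {"rx":0,"ry":0,"rz":0,"dx":0,"dy":0,"dz":0.018,"fingers":0.005},
    {"rx":0,"ry":0,"rz":0,"dx":0,"dy":0,"dz":0.006,"fingers":0.005},
    {"rx":0,"ry":0,"rz":0,"dx":0,"dy":0,"dz":0.002,"fingers":0.005},
    {"rx":0,"ry":0,"rz":0,"dx":0,"dy":0,"dz":0,"fingers":0.005}
  ]
}}

```text
time_s: 41.85
position: [0.5367, -0.2317, -0.0119]
tool_rot: [[0.078, 0.997, 0.001], [0.997, -0.078, -0.001], [-0.0, 0.001, -1.0]]
ft_force: [0.4, -0.1, 0.4]
grip_width: 0.0137
gripper_force: 40.8
```

{"fn": "arm_command", "kwargs": {
  "deltas": [
    {"rx":0,"ry":0,"rz":0,"dx":0,"dy":0,"dz":0.002,"fingers":0.005},
    {"rx":0,"ry":0,"rz":0,"dx":0,"dy":0,"dz":0.0015,"fingers":0.005},
    {"rx":0,"ry":0,"rz":0,"dx":0,"dy":0,"dz":0.001,"fingers":0.005},
    {"rx":0,"ry":0,"rz":0,"dx":0,"dy":0,"dz":0,"fingers":0.005}
  ]
}}

```text
time_s: 42.25
position: [0.5364, -0.2319, -0.017]
tool_rot: [[0.079, 0.997, 0.0], [0.997, -0.079, 0.0], [0.0, 0.0, -1.0]]
ft_force: [0.3, -0.4, -0.1]
grip_width: 0.014
gripper_force: 40.8
```

{"fn": "arm_command", "kwargs": {
  "deltas": [
    {"rx":0,"ry":0,"rz":0,"dx":0,"dy":0,"dz":0.0015,"fingers":0.005},
    {"rx":0,"ry":0,"rz":0,"dx":0,"dy":0,"dz":0,"fingers":0.005},
    {"rx":0,"ry":0,"rz":0,"dx":0,"dy":0,"dz":0,"fingers":0.035},
    {"rx":0,"ry":0,"rz":0,"dx":0,"dy":0,"dz":0,"fingers":0.035},
    {"rx":0,"ry":0,"rz":0,"dx":0,"dy":0,"dz":0,"fingers":0.035},
    {"rx":0,"ry":0,"rz":0,"dx":0,"dy":0,"dz":-0.02,"fingers":0.035},
    {"rx":0,"ry":0,"rz":0,"dx":0,"dy":0,"dz":-0.04,"fingers":0.035},
    {"rx":0,"ry":0,"rz":0,"dx":0,"dy":0,"dz":-0.04,"fingers":0.035},
    {"rx":0,"ry":0,"rz":0,"dx":0,"dy":-0.04,"dz":-0.02,"fingers":0.035},
    {"rx":0,"ry":0,"rz":0,"dx":0,"dy":-0.04,"dz":-0.02,"fingers":0.035},
    {"rx":0,"ry":0,"rz":0,"dx":0.02,"dy":-0.04,"dz":0,"fingers":0.035},
    {"rx":0,"ry":0,"rz":0,"dx":0.03,"dy":-0.04,"dz":0,"fingers":0.035}
  ]
}}

```text
time_s: 43.45
position: [0.3796, -0.1696, 0.1219]
tool_rot: [[0.081, 0.997, 0.001], [0.997, -0.081, -0.001], [-0.001, 0.001, -1.0]]
ft_force: [0.4, -0.4, 0.4]
grip_width: 0.0348
gripper_force: 0.0
```

{"fn": "arm_command", "kwargs": {
  "deltas": [
    {"rx":0,"ry":0,"rz":0,"dx":0.04,"dy":0,"dz":0,"fingers":0.035},
    {"rx":0,"ry":0,"rz":0,"dx":0.04,"dy":0,"dz":0,"fingers":0.035},
    {"rx":0,"ry":0,"rz":0,"dx":0.04,"dy":0,"dz":0,"fingers":0.035},
    {"rx":0,"ry":0,"rz":0,"dx":0,"dy":0,"dz":0,"fingers":0.035},
    {"rx":0,"ry":0,"rz":0,"dx":0,"dy":0,"dz":0,"fingers":0.035},
    {"rx":0,"ry":0,"rz":0,"dx":0,"dy":0,"dz":0,"fingers":0.035}
  ]
}}

```text
time_s: 44.05
position: [0.3905, -0.0506, 0.1215]
tool_rot: [[0.08, 0.997, 0.0], [0.997, -0.08, -0.0], [-0.0, 0.0, -1.0]]
ft_force: [0.4, -0.3, -0.2]
grip_width: 0.0346
gripper_force: 0.0
```

Run:
```python
from h import *
plan()
S=env.get_image("scene");T=env.get_image("top")
f=lambda im,x,y:cv2.resize(im["color"][y:y+80,x:x+106],(399,300),interpolation=cv2.INTER_CUBIC)
cv2.imwrite("pics/end.png",np.vstack([np.hstack([f(S,300,130),f(T,335,160)]),np.hstack([f(T,180,150),f(T,255,140)])]))
```

```text
t 44.05 q [-25.  12. 105.  -0.  63. -20.] p [390.5 -50.6 121.5] yaw -4.6 F [ 0.4 -0.3 -0.2] w 0.0346 0.0
```

View pics/end.png

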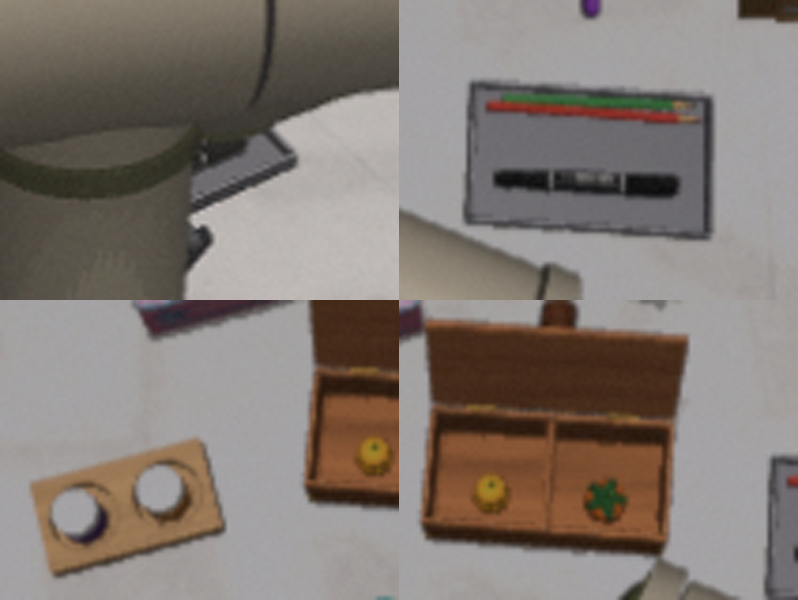

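The last picture shows everything in place. The marker lies in the tray at (587,183), both pots are in the wells at (76,515) and (162,488), the pumpkins are upright at (490,493) and (605,500), and the lid is open. I'm handing it in.

```bash
python3 -c "
from rig import env
print(env.close_job())"
```

```text
the job is handed in; nothing more can be done
None
```

I handed the job in at about 44 s. In the last picture the lid stands open by itself, a pumpkin is upright in each bay, a pot is in each well and the black marker lies in the tray. The hand-in returned no verdict, and one marker grasp pushed the fingertips against the table with about 48 N at the wrist.

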